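Deal out the shoe heels and shut the heel case

ROBOT

A 6-joint arm with a two-finger parallel gripper is mounted at the origin on a cart in front of the work surface, level with it; the furniture and walls round the work are solid. World frame = base frame: x ahead of the robot, y to its left, z up, the work surface at z = 0. Lengths are in m, angles in degrees, forces in N, time in s.
With the tool pointing down it reaches from about 0.375 to 0.9 m from the base axis. Payload 3.1 kg.
Tool frame: the origin (TCP) lies between the finger pads; the fingertips stand 19 mm ahead of it and the grasp point (between the pads) is the TCP; z points along the fingers, y is the direction in which the jaws open and shut (so a half turn about z gives the same grasp; the last joint's range is limited). The gripper opens to 87 mm and grips with 3 to 60 N. Pads are 19 mm wide; open, the fingers measure 117 mm over their backs; the gripper's body (75 mm by 190 mm) begins 51 mm behind the grasp point.
Start: joints at [-79.441, 30.224, 82.088, -0, 67.689, -10.227], TCP at [0.222, -0.584, 0.242] pointing down, gripper open.
Joint ranges: [-176.69, 176.69], [-43.24, 126.21], [12.49, 139.97], [-82, 262], [0, 151.66], [-163.58, 163.58]. Speed limits (degrees/s): [159.86, 159.86, 180, 180, 180, 180].

INTERFACE

Orientations are given as a 3x3 rotation matrix whose columns are the frame's x, y, z axes.
In Python, from rig import bot gives the robot as it stands. The module is installed in compiled form; this text tells all that it offers.
- The arm moves only by the tool play_rows, never from a script. Its argument "increments" is a list of rows, each an object with "dp": the shift along the world's x, y, z in mm, a list of three; "turn": the turn about the world's z in rad. In form: [{"dp": [tx, ty, tz], "turn": turn}, ...]. A call has exactly 5 rows; each row shifts and turns the pose as measured when the row begins; what a row does not reach is not made up. A row lasts 1/10 s, in which the tool goes at most 50 mm and 8.59 degrees, less where a joint would pass 70% of its speed; a pose out of reach is approached as far as the arm can. A call with a gripper value outside its range is refused whole. "claw" is the opening, from 0 (shut) to 1 (fully open), set as the call begins (left out, the last holds). The fingers move at their own pace and stop on an object; the grip force is fixed at half the most. Time passes only in rows, so rows that do not move let the fingers close, or fill a call up. It gives the time, the measured TCP pose, the force and the opening at its end, in the units of the state.
- bot.read_state(): the state, without advancing time (a new reading comes with each control period).
- bot.capture(name): name is "scene" or "top" or "wrist"; returns (picture, depth): 400x640x3 uint8, blue, green, red; 400x640 float32, m along the optical axis (not along the pixel's ray), 0 where there is no reading.
- bot.get_calibration(name): a dict with "K" (3x3 intrinsics, pixels), "xyz" and "attitude" of the camera in the world. Camera axes: x right, y up, looking along -z (the intrinsics and any distortion apply to the point x, -y, -z); pixel columns grow to the right and rows downward; lengths in m; the calibration is good to about 2 mm. A picture is of the moment at which its call begins: read the wrist's pose just before it. get_calibration takes no time and is no camera call; for the wrist camera it gives the pose at the moment of the call.
- bot.hand_in(): hands the job in, once; it reports no verdict.
The state is a dict: "time_s": time; "joint_positions": joint angles; "qvel": joint speeds; "tau": joint torques, N m; "position": TCP position; "tcp_rot": TCP orientation; "force": force on the tool from outside, world axes, zero at the start; "moment": the same for the moment, N m; "opening": opening from 0.0 (shut) to 1.0 (fully open).
Only numpy, scipy, OpenCV 4.12 (cv2) and the standard library are available. Lean on these libraries where they do the work, as an engineer would, in place of code of your own. Each camera call takes 0.05 s, during which the arm holds its last target.

TASK

Carry on the deal that was broken off: deal the four shoe heels from the table into the three trays of the open case, one per tray in turn so that no tray gets its second heel while another is still empty, until every tray holds two, all lying flat with the rubber side down; leave the two already dealt in their trays. Then push the knuckle of the locked lid stay down so that the stay folds, and lower the lid gently until it is fully shut, leaving the other things on the table where they are.

Things in the scene. Friction and masses are not known exactly. Their poses are not given: they have to be found in the camera images.
- heel_case: plywood case, 200 deep (its x) by 334 wide (its y), rim 45 mm above the table; fixed to the table. Origin: centre of the underside; +x points to the hinged rear side, +y to the left seen from the robot. Walls 9 mm. Three grey trays fill it side by side. The lid stands open at the rear. The lid stay is on the outside of the left (+y) wall, 16 mm off it: two flat steel links, 91 and 131 mm between pins.
- tray_1: grey plastic tray in the case, fixed; 180 (x) by 103 mm (y) outside, walls 2 mm thick and 18 mm high, inner floor 2 mm above its origin. Origin: centre of its underside, 10 mm above the table, axes as the case's. Holds heel_a at the start, in its rear half (heel origin 25 to 45 mm behind the tray origin). Left, middle or right place varies.
- tray_2: as tray_1, another place. Holds heel_b at the start, likewise in its rear half.
- tray_3: as tray_1, another place. Empty at the start.
- heel_a: stacked-leather shoe heel with rounded back, black rubber layer underneath; 58 mm long (x), 48 mm wide (y), 42 mm high, about 90 g. Origin: centre of the rubber underside; +x points to the flat front face, the flat sides face +y and -y, z up. Already dealt, in tray_1: stays there.
- heel_b: stacked-leather shoe heel with rounded back, black rubber layer underneath; 58 mm long (x), 48 mm wide (y), 42 mm high, about 90 g. Origin: centre of the rubber underside; +x points to the flat front face, the flat sides face +y and -y, z up. Already dealt, in tray_2: stays there.
- heel_c: stacked-leather shoe heel with rounded back, black rubber layer underneath; 58 mm long (x), 48 mm wide (y), 42 mm high, about 90 g. Origin: centre of the rubber underside; +x points to the flat front face, the flat sides face +y and -y, z up. Lies on the table to the right of the case, to be dealt; all six heels are alike.
- heel_d: stacked-leather shoe heel with rounded back, black rubber layer underneath; 58 mm long (x), 48 mm wide (y), 42 mm high, about 90 g. Origin: centre of the rubber underside; +x points to the flat front face, the flat sides face +y and -y, z up. Lies on the table to the right of the case, to be dealt; all six heels are alike.
- heel_e: stacked-leather shoe heel with rounded back, black rubber layer underneath; 58 mm long (x), 48 mm wide (y), 42 mm high, about 90 g. Origin: centre of the rubber underside; +x points to the flat front face, the flat sides face +y and -y, z up. Lies on the table to the right of the case, to be dealt; all six heels are alike.
- heel_f: stacked-leather shoe heel with rounded back, black rubber layer underneath; 58 mm long (x), 48 mm wide (y), 42 mm high, about 90 g. Origin: centre of the rubber underside; +x points to the flat front face, the flat sides face +y and -y, z up. Lies on the table to the right of the case, to be dealt; all six heels are alike.
- lid (a joint): opening of the lid: 0 as found (open, 0.09 rad back past upright, locked by the stay), grows as the lid comes down, 1.66 when fully shut. Friction in the hinge (0.4 N m) holds the lid at any angle once the stay is broken; it has to be pushed all the way.
- lid_hinge (a point): middle of the hinge line of the lid, at the rear top edge of the case; the line runs along the case's y. This point turns with the lid.
- lid_edge (a point): middle of the lid's free edge, on its outer face, 200 mm from the hinge and 22 mm off the hinge plane on the outer side. The lid is 334 wide, 200 long, 22 mm deep, 0.32 kg, with a small finger lip 11 mm beyond the edge. Open, its outer face looks to the rear; shut, it is the top of the case, 67 mm above the table.
- stay (a joint): turn of the stay's lower link: 0 as found (locked, 0.07 rad over centre against its stop), grows as the knuckle is pushed down, dead centre at 0.07; past that the stay is broken and pulls the lid down with it; 0.63 with the lid shut. It holds against pushing on the lid, but 4 to 10 N down on the knuckle breaks it.
- knuckle (a point): centre of the black thumb roller (18 mm diameter, 18 mm long, axis along the case's y) on the stay's knuckle, outside the left side of the case; push it down. As found 118 mm above the table and 60 mm in front of the hinge line. The knuckle turns with the lower link about a pivot 131 mm from it, towards the robot, 33 mm above the table.
- pen_1: white felt pen, 135 mm long, 16 mm thick, lying among the heels; bystander.
- awl: awl with wooden handle, 135 mm; bystander.
- size_stamp_1: wooden hand stamp, 30x40x65 mm, standing; bystander.
- size_stamp_2: wooden hand stamp, 30x40x65 mm, standing; bystander.
- scissors_1: scissors, 199 mm, lying; bystander.
Mind the look-alikes: they are no part of the job. What is shaped like the heel_f but green is not meant.

How it is judged (in metres and radians):
On the way, in this order (a step that is already met when the one before it is completed fails the run):
1. the empty tray (tray_3) has got its first heel (((x of heel_c in the frame of tray_3 between -0.09 and 0.09 m and y of heel_c in the frame of tray_3 between -0.052 and 0.052 m and z of heel_c in the frame of tray_3 below 0.008 m) or (x of heel_d in the frame of tray_3 between -0.09 and 0.09 m and y of heel_d in the frame of tray_3 between -0.052 and 0.052 m and z of heel_d in the frame of tray_3 below 0.008 m) or (x of heel_e in the frame of tray_3 between -0.09 and 0.09 m and y of heel_e in the frame of tray_3 between -0.052 and 0.052 m and z of heel_e in the frame of tray_3 below 0.008 m) or (x of heel_f in the frame of tray_3 between -0.09 and 0.09 m and y of heel_f in the frame of tray_3 between -0.052 and 0.052 m and z of heel_f in the frame of tray_3 below 0.008 m))), for 0.2 s.
2. every tray holds two heels (((x of heel_c in the frame of tray_1 between -0.09 and 0.09 m and y of heel_c in the frame of tray_1 between -0.052 and 0.052 m and z of heel_c in the frame of tray_1 below 0.008 m) or (x of heel_d in the frame of tray_1 between -0.09 and 0.09 m and y of heel_d in the frame of tray_1 between -0.052 and 0.052 m and z of heel_d in the frame of tray_1 below 0.008 m) or (x of heel_e in the frame of tray_1 between -0.09 and 0.09 m and y of heel_e in the frame of tray_1 between -0.052 and 0.052 m and z of heel_e in the frame of tray_1 below 0.008 m) or (x of heel_f in the frame of tray_1 between -0.09 and 0.09 m and y of heel_f in the frame of tray_1 between -0.052 and 0.052 m and z of heel_f in the frame of tray_1 below 0.008 m)) and ((x of heel_c in the frame of tray_2 between -0.09 and 0.09 m and y of heel_c in the frame of tray_2 between -0.052 and 0.052 m and z of heel_c in the frame of tray_2 below 0.008 m) or (x of heel_d in the frame of tray_2 between -0.09 and 0.09 m and y of heel_d in the frame of tray_2 between -0.052 and 0.052 m and z of heel_d in the frame of tray_2 below 0.008 m) or (x of heel_e in the frame of tray_2 between -0.09 and 0.09 m and y of heel_e in the frame of tray_2 between -0.052 and 0.052 m and z of heel_e in the frame of tray_2 below 0.008 m) or (x of heel_f in the frame of tray_2 between -0.09 and 0.09 m and y of heel_f in the frame of tray_2 between -0.052 and 0.052 m and z of heel_f in the frame of tray_2 below 0.008 m)) and (((x of heel_d in the frame of tray_3 between -0.09 and 0.09 m and y of heel_d in the frame of tray_3 between -0.052 and 0.052 m and z of heel_d in the frame of tray_3 below 0.008 m) and (x of heel_c in the frame of tray_3 between -0.09 and 0.09 m and y of heel_c in the frame of tray_3 between -0.052 and 0.052 m and z of heel_c in the frame of tray_3 below 0.008 m)) or ((x of heel_e in the frame of tray_3 between -0.09 and 0.09 m and y of heel_e in the frame of tray_3 between -0.052 and 0.052 m and z of heel_e in the frame of tray_3 below 0.008 m) and (x of heel_c in the frame of tray_3 between -0.09 and 0.09 m and y of heel_c in the frame of tray_3 between -0.052 and 0.052 m and z of heel_c in the frame of tray_3 below 0.008 m)) or ((x of heel_e in the frame of tray_3 between -0.09 and 0.09 m and y of heel_e in the frame of tray_3 between -0.052 and 0.052 m and z of heel_e in the frame of tray_3 below 0.008 m) and (x of heel_d in the frame of tray_3 between -0.09 and 0.09 m and y of heel_d in the frame of tray_3 between -0.052 and 0.052 m and z of heel_d in the frame of tray_3 below 0.008 m)) or ((x of heel_f in the frame of tray_3 between -0.09 and 0.09 m and y of heel_f in the frame of tray_3 between -0.052 and 0.052 m and z of heel_f in the frame of tray_3 below 0.008 m) and (x of heel_c in the frame of tray_3 between -0.09 and 0.09 m and y of heel_c in the frame of tray_3 between -0.052 and 0.052 m and z of heel_c in the frame of tray_3 below 0.008 m)) or ((x of heel_f in the frame of tray_3 between -0.09 and 0.09 m and y of heel_f in the frame of tray_3 between -0.052 and 0.052 m and z of heel_f in the frame of tray_3 below 0.008 m) and (x of heel_d in the frame of tray_3 between -0.09 and 0.09 m and y of heel_d in the frame of tray_3 between -0.052 and 0.052 m and z of heel_d in the frame of tray_3 below 0.008 m)) or ((x of heel_f in the frame of tray_3 between -0.09 and 0.09 m and y of heel_f in the frame of tray_3 between -0.052 and 0.052 m and z of heel_f in the frame of tray_3 below 0.008 m) and (x of heel_e in the frame of tray_3 between -0.09 and 0.09 m and y of heel_e in the frame of tray_3 between -0.052 and 0.052 m and z of heel_e in the frame of tray_3 below 0.008 m))) and x of heel_a in the frame of tray_1 between -0.09 and 0.09 m and y of heel_a in the frame of tray_1 between -0.052 and 0.052 m and z of heel_a in the frame of tray_1 below 0.008 m and x of heel_b in the frame of tray_2 between -0.09 and 0.09 m and y of heel_b in the frame of tray_2 between -0.052 and 0.052 m and z of heel_b in the frame of tray_2 below 0.008 m), for 0.2 s.
3. the stay's knuckle has been pushed down past dead centre (value of joint stay above 0.14 rad), for 0.1 s.
At the end, for the whole second after the job is handed in: heel_a and one table heel in tray_1, heel_b and one in tray_2, two in tray_3, each within the tray's walls, resting on its floor (within 6 mm) and within 0.15 rad of flat with the rubber down, at rest; the lid within 0.03 rad of fully shut (all of step 2 and angle between each of heel_c, heel_d, heel_e, heel_f, heel_a, heel_b's own z axis and vertical below 0.15 rad and linear speed of each of heel_c, heel_d, heel_e, heel_f below 0.02 m/s and value of joint lid above 1.63 rad); the robot touches nothing.
It fails at once if a tray gets its second heel while another tray is still empty ((((x of heel_c in the frame of tray_1 between -0.09 and 0.09 m and y of heel_c in the frame of tray_1 between -0.052 and 0.052 m and z of heel_c in the frame of tray_1 below 0.008 m) or (x of heel_d in the frame of tray_1 between -0.09 and 0.09 m and y of heel_d in the frame of tray_1 between -0.052 and 0.052 m and z of heel_d in the frame of tray_1 below 0.008 m) or (x of heel_e in the frame of tray_1 between -0.09 and 0.09 m and y of heel_e in the frame of tray_1 between -0.052 and 0.052 m and z of heel_e in the frame of tray_1 below 0.008 m) or (x of heel_f in the frame of tray_1 between -0.09 and 0.09 m and y of heel_f in the frame of tray_1 between -0.052 and 0.052 m and z of heel_f in the frame of tray_1 below 0.008 m)) or ((x of heel_c in the frame of tray_2 between -0.09 and 0.09 m and y of heel_c in the frame of tray_2 between -0.052 and 0.052 m and z of heel_c in the frame of tray_2 below 0.008 m) or (x of heel_d in the frame of tray_2 between -0.09 and 0.09 m and y of heel_d in the frame of tray_2 between -0.052 and 0.052 m and z of heel_d in the frame of tray_2 below 0.008 m) or (x of heel_e in the frame of tray_2 between -0.09 and 0.09 m and y of heel_e in the frame of tray_2 between -0.052 and 0.052 m and z of heel_e in the frame of tray_2 below 0.008 m) or (x of heel_f in the frame of tray_2 between -0.09 and 0.09 m and y of heel_f in the frame of tray_2 between -0.052 and 0.052 m and z of heel_f in the frame of tray_2 below 0.008 m))) and not ((x of heel_c in the frame of tray_3 between -0.09 and 0.09 m and y of heel_c in the frame of tray_3 between -0.052 and 0.052 m and z of heel_c in the frame of tray_3 below 0.008 m) or (x of heel_d in the frame of tray_3 between -0.09 and 0.09 m and y of heel_d in the frame of tray_3 between -0.052 and 0.052 m and z of heel_d in the frame of tray_3 below 0.008 m) or (x of heel_e in the frame of tray_3 between -0.09 and 0.09 m and y of heel_e in the frame of tray_3 between -0.052 and 0.052 m and z of heel_e in the frame of tray_3 below 0.008 m) or (x of heel_f in the frame of tray_3 between -0.09 and 0.09 m and y of heel_f in the frame of tray_3 between -0.052 and 0.052 m and z of heel_f in the frame of tray_3 below 0.008 m))).
It fails at once if a heel already dealt is taken out of its tray (not (x of heel_a in the frame of tray_1 between -0.09 and 0.09 m and y of heel_a in the frame of tray_1 between -0.052 and 0.052 m and z of heel_a in the frame of tray_1 below 0.008 m) or not (x of heel_b in the frame of tray_2 between -0.09 and 0.09 m and y of heel_b in the frame of tray_2 between -0.052 and 0.052 m and z of heel_b in the frame of tray_2 below 0.008 m)).
It fails at once if the lid slams: it comes down faster than 1.6 rad/s in its last 0.5 rad (value of joint lid above 1.16 rad and velocity of joint lid above 1.6 rad/s).
It fails at once if a bystander is moved by more than 30 mm (distance of any of pen_1, awl, size_stamp_1, size_stamp_2, scissors_1 from where it was at the start of the episode above 0.03 m).
It also fails if it takes over 72 s, if anything falls off the work surface, if the arm or the gripper's body presses on something with over 40 N, if the wrist force passes 120 N, or if a joint passes its speed limit or range.

## Working session

There is one attempt and no reset: what is moved stays moved. The work goes in short steps, Python scripts to look and compute and a tool call to move; the robot and the scene stay as the last step left them, time stands still between calls to the robot, and variables do not carry over. Pictures are saved under pics/ and viewed, and the job is handed in when it is done.

Besides the shell and the picture viewer there is one more tool, called after "Emit:" by a JSON object that holds its "method" and its "body". play_rows: Moves the arm, as the interface text tells. Its arguments: {"type":"object","properties":{"increments":{"type":"array"},"claw":{"type":"number"}},"required":["increments"]}

```bash
mkdir -p pics; cat > h.py <<'E'
import numpy as np, cv2
from rig import bot
def ray(cal,u,v):
    K=np.array(cal["K"]); R=np.array(cal["attitude"]); 
    d=np.array([(u-K[0,2])/K[0,0],-(v-K[1,2])/K[1,1],-1.0])
    return np.array(cal["xyz"]),R@d
def onplane(cal,u,v,z):
    o,d=ray(cal,u,v); return o+d*(z-o[2])/d[2]
def bydepth(cal,u,v,dep):
    o,d=ray(cal,u,v); return o+d*dep
def cloud(cal,dep):
    K=np.array(cal["K"]); R=np.array(cal["attitude"])
    v,u=np.mgrid[0:dep.shape[0],0:dep.shape[1]]
    d=np.stack([(u-K[0,2])/K[0,0],-(v-K[1,2])/K[1,1],-np.ones(u.shape)],-1)*dep[...,None]
    return d@R.T+np.array(cal["xyz"])
def proj(cal,P):
    K=np.array(cal["K"]); R=np.array(cal["attitude"])
    c=(np.asarray(P)-np.array(cal["xyz"]))@R
    return K[0,2]+K[0,0]*c[0]/-c[2], K[1,2]-K[1,1]*c[1]/-c[2]
E
python3 - <<'E'
from h import *
np.set_printoptions(precision=4,suppress=True)
s=bot.read_state(); print(s)
for n in ("scene","top","wrist"):
    c=bot.get_calibration(n); p,d=bot.capture(n)
    cv2.imwrite(f"pics/{n}0.png",p); np.savez(f"/tmp/{n}0.npz",p=p,d=d)
    print(n,c,(d>0).mean())
E
```

```text
{'time_s': 0.0, 'joint_positions': array([-79.4392,  30.2791,  82.1567,  -0.0003,  67.6889, -10.2267]), 'qvel': array([-0.0216,  0.0586,  0.1633, -0.0083,  0.0118,  0.0172]), 'tau': array([  0.0005, -44.0045, -17.6594,   0.0632,   0.0583,  -0.0002]), 'position': array([ 0.2217, -0.5836,  0.2406]), 'tcp_rot': array([[ 0.9349,  0.3549, -0.0004],
       [ 0.3549, -0.9349,  0.0021],
       [ 0.0004, -0.0021, -1.    ]]), 'force': array([0.444 , 0.4498, 0.5405]), 'moment': array([-0.0149, -0.008 , -0.0541]), 'opening': 1.0057743514435595}
scene {'K': array([[494.9174,   0.    , 323.1918],
       [  0.    , 494.9174, 198.2893],
       [  0.    ,   0.    ,   1.    ]]), 'xyz': array([-0.308 ,  1.3283,  1.1477]), 'attitude': array([[-0.8455,  0.288 , -0.4497],
       [-0.5335, -0.4184,  0.7351],
       [ 0.0236,  0.8614,  0.5073]])} 0.98889453125
top {'K': array([[438.0318,   0.    , 320.7881],
       [  0.    , 438.0318, 194.5351],
       [  0.    ,   0.    ,   1.    ]]), 'xyz': array([ 0.3159, -0.1138,  1.433 ]), 'attitude': array([[ 0.0268,  0.9803, -0.1956],
       [-0.9996,  0.0251, -0.0112],
       [-0.0061,  0.1958,  0.9806]])} 0.9959140625
wrist {'K': array([[322.4337,   0.    , 316.9848],
       [  0.    , 322.4337, 199.521 ],
       [  0.    ,   0.    ,   1.    ]]), 'xyz': array([ 0.2894, -0.5598,  0.3838]), 'attitude': array([[ 0.3546,  0.9014,  0.2485],
       [-0.935 ,  0.3422,  0.0929],
       [-0.0013, -0.2653,  0.9642]])} 0.99616015625
```

View pics/scene0.png

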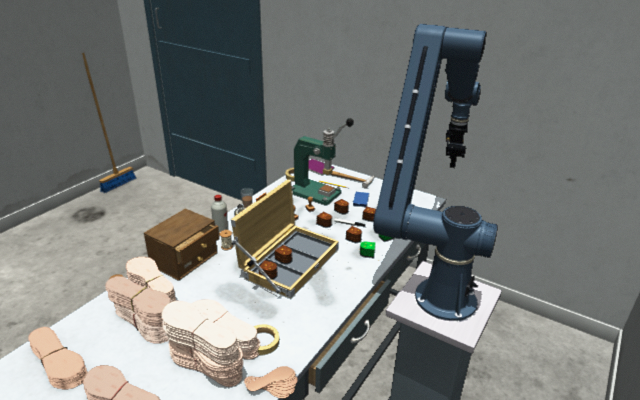

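View pics/top0.png

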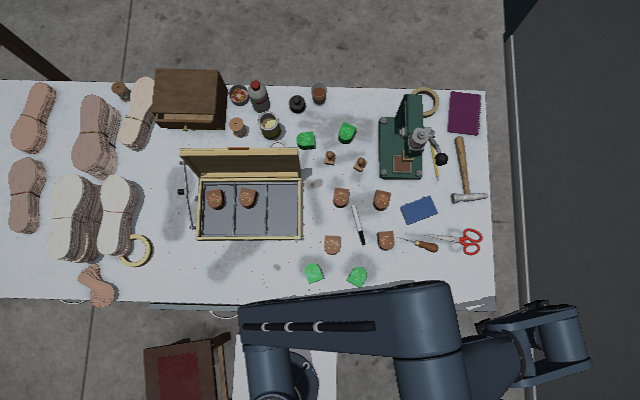

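View pics/wrist0.png

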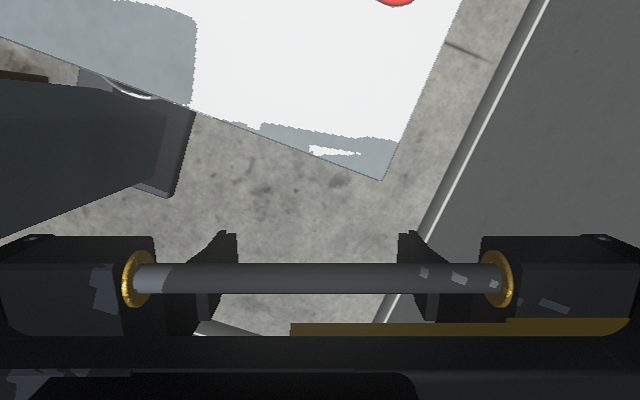

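The top view shows four brown heels near (341,197), (382,200), (332,244) and (386,240). The dealt heels sit in the left tray (215,199) and the middle tray (247,197), and the right tray is empty, so it is tray_3. The knuckle roller is near (181,191). Look-alikes are the green heels at (306,140), (347,131), (313,272) and (357,276), plus the brown stamps at (330,157) and (361,163). By colour and size I choose the four brown heels. Next I'll take a close crop and measure.

```bash
python3 - <<'E'
from h import *
np.set_printoptions(precision=4,suppress=True)
p=np.load("/tmp/top0.npz")["p"];d=np.load("/tmp/top0.npz")["d"]
c=bot.get_calibration("top"); P=cloud(c,d)
cv2.imwrite("pics/crop_heels.png",cv2.resize(p[115:295,285:495],None,fx=3.3,fy=3.3,interpolation=cv2.INTER_CUBIC))
cv2.imwrite("pics/crop_case.png",cv2.resize(p[135:250,165:315],None,fx=5,fy=5,interpolation=cv2.INTER_CUBIC))
hsv=cv2.cvtColor(p,cv2.COLOR_BGR2HSV)
brown=((hsv[...,0]<15)|(hsv[...,0]>172))&(hsv[...,1]>80)&(hsv[...,2]>40)
for name,(u,v) in dict(h1=(341,197),h2=(382,200),h3=(332,244),h4=(386,240),da=(215,199),db=(247,197)).items():
    w=np.zeros(d.shape,bool); w[v-20:v+20,u-20:u+20]=1
    zt=0.042+(0.012 if name[0]=='d' else 0)
    m=w&brown&(abs(P[...,2]-zt)<0.008)
    m0=w&brown&(P[...,2]>0.006)
    pts=P[m]; 
    uv=np.argwhere(m)[:,::-1].astype(np.float32)
    # cast on plane zt
    xy=np.array([onplane(c,a,b,zt)[:2] for a,b in uv],np.float32)
    r=cv2.minAreaRect(xy*1000)
    box=cv2.boxPoints(r)
    print(name,m.sum(),"zmed",np.median(pts[:,2]).round(4),"rect",np.round(r[0],1),np.round(r[1],1),round(r[2],1),"cent",xy.mean(0)*1000)
E
```

```text
h1 213 zmed 0.0414 rect [ 587.9 -162.1] [44.4 56.1] 85.0 cent [ 589.3316 -161.9816]
h2 222 zmed 0.0414 rect [ 581.9 -293.6] [46.6 57.6] 77.6 cent [ 583.7283 -294.206 ]
h3 198 zmed 0.0414 rect [ 433.2 -137.7] [53.7 44.5] 1.4 cent [ 434.3527 -136.522 ]
h4 234 zmed 0.0416 rect [ 451.4 -308.3] [56.2 46.9] 7.2 cent [ 453.4815 -307.6844]
da 223 zmed 0.0531 rect [570.4 244.3] [58.4 45.1] 4.5 cent [571.4357 243.6443]
db 208 zmed 0.0535 rect [575.6 139.9] [46.6 57.9] 80.0 cent [579.2    139.6537]
```

```bash
ls pics
```

```text
crop_case.png
crop_heels.png
scene0.png
top0.png
wrist0.png
```

View pics/crop_heels.png

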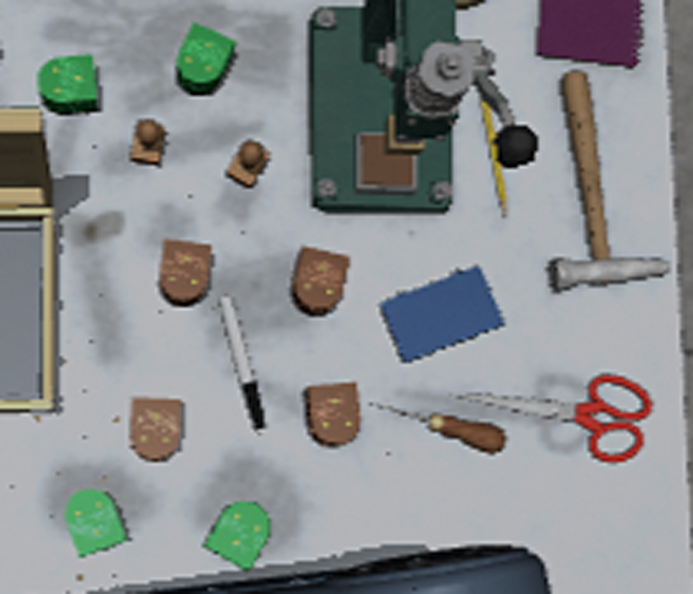

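View pics/crop_case.png

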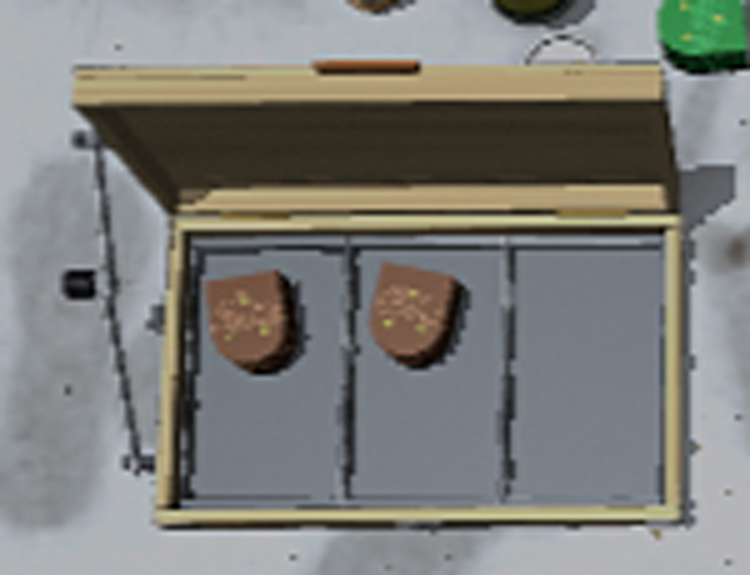

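```bash
python3 - <<'E'
from h import *
np.set_printoptions(precision=4,suppress=True)
p=np.load("/tmp/top0.npz")["p"];d=np.load("/tmp/top0.npz")["d"]
c=bot.get_calibration("top"); P=cloud(c,d)
# rim: z 0.045
w=np.zeros(d.shape,bool); w[170:250,185:310]=1
hsv=cv2.cvtColor(p,cv2.COLOR_BGR2HSV)
m=w&(abs(P[...,2]-0.045)<0.006)&(hsv[...,1]>60)&(hsv[...,0]>15)&(hsv[...,0]<35)&(hsv[...,2]>100)
cv2.imwrite("pics/rim.png",cv2.resize((m*255).astype(np.uint8)[135:250,165:315],None,fx=4,fy=4))
uv=np.argwhere(m)[:,::-1]
xy=np.array([onplane(c,a,b,0.045)[:2] for a,b in uv],np.float32)*1000
r=cv2.minAreaRect(xy); print("rim rect",r, len(xy)); print(cv2.boxPoints(r))
# fit front/right/left edges
for nm,sel,ax in (("front",xy[:,0]<xy[:,0].min()+14,0),):
    q=xy[sel]; l=cv2.fitLine(q,cv2.DIST_HUBER,0,.01,.01).ravel(); print(nm,l,np.degrees(np.arctan2(l[1],l[0])))
for nm,sel in (("left",xy[:,1]>xy[:,1].max()-16),("right",xy[:,1]<xy[:,1].min()+16)):
    q=xy[sel]; l=cv2.fitLine(q,cv2.DIST_HUBER,0,.01,.01).ravel(); print(nm,l,np.degrees(np.arctan2(l[1],l[0])),len(q))
# knuckle region
for u in range(176,192,1):
    print(u,[tuple(np.round(P[v,u]*1000).astype(int)) if d[v,u]>0 else None for v in (189,191,193)], p[191,u])
# lid top
for (u,v) in [(185,151),(240,150),(295,150),(240,155),(200,152),(248,148)]: print("lid",(u,v),P[v,u]*1000)
for (u,v) in [(379,178),(353,206),(365,244),(398,238),(330,160),(361,166)]: print((u,v),P[v,u]*1000)
E
```

```text
rim rect ((553.7283325195312, 133.18905639648438), (218.40411376953125, 330.27081298828125), 2.0689730644226074) 751
[[438.6357 294.2743]
 [450.5593 -35.7812]
 [668.821  -27.8962]
 [656.8974 302.1593]]
front [  0.0379  -0.9993 447.8347 147.9452] -87.82795
left [  0.9996   0.0283 537.268  293.7942] 1.6210053 135
right [  0.9995   0.0308 545.34   -29.4941] 1.7655444 147
176 [(np.int64(609), np.int64(390), np.int64(-5)), (np.int64(603), np.int64(390), np.int64(-7)), (np.int64(595), np.int64(387), np.int64(-1))] [154 149 145]
177 [(np.int64(608), np.int64(385), np.int64(1)), (np.int64(577), np.int64(341), np.int64(124)), (np.int64(571), np.int64(342), np.int64(121))] [98 95 92]
178 [(np.int64(582), np.int64(337), np.int64(128)), (np.int64(577), np.int64(338), np.int64(125)), (np.int64(571), np.int64(338), np.int64(123))] [49 45 45]
179 [(np.int64(584), np.int64(337), np.int64(120)), (np.int64(577), np.int64(335), np.int64(125)), (np.int64(571), np.int64(336), np.int64(121))] [51 48 48]
180 [(np.int64(584), np.int64(333), np.int64(122)), (np.int64(577), np.int64(331), np.int64(126)), (np.
[... 1604 characters left out ...]
4(-7))] [123 126 133]
191 [(np.int64(610), np.int64(339), np.int64(-4)), (np.int64(603), np.int64(338), np.int64(-1)), (np.int64(596), np.int64(338), np.int64(-2))] [144 142 141]
lid (185, 151) [668.5697 287.0126 244.9659]
lid (240, 150) [676.8803 132.5669 240.0438]
lid (295, 150) [681.2447 -23.4322 238.5049]
lid (240, 155) [660.7004 130.603  245.0797]
lid (200, 152) [667.0265 244.6392 243.8434]
lid (248, 148) [680.8511 108.6694 248.1688]
(379, 178) [ 663.6011 -291.4057   -0.8383]
(353, 206) [ 563.7934 -204.5124   11.2002]
(365, 244) [ 441.2203 -246.0548   -1.8394]
(398, 238) [ 463.2976 -353.2372    1.4771]
(330, 160) [ 716.1971 -125.2109   20.0991]
(361, 166) [ 700.8225 -229.716     9.9838]
```

View pics/rim.png

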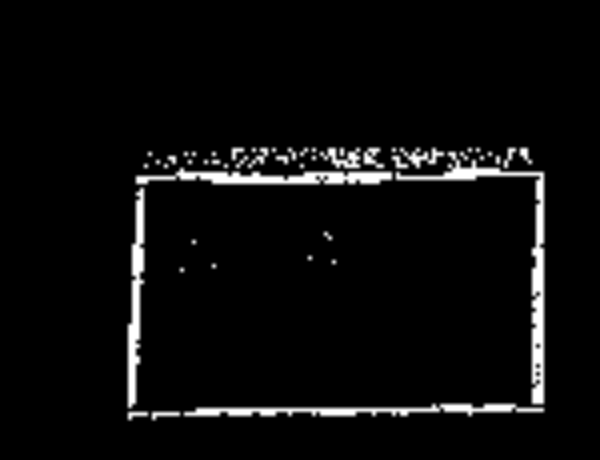

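The two images agree: case centre is about (544,132) mm with yaw about 2°, and tray_3 is on the right. All heels have their flat front towards +x. I'll turn the tool by half a turn so the camera stays clear of the lid, and start with the heel at (451,-308).

Emit:
{"method": "play_rows", "body": {"increments": [{"dp": [12,14,0],"turn": 0.149},{"dp": [12,14,0],"turn": 0.149},{"dp": [12,14,0],"turn": 0.149},{"dp": [12,14,0],"turn": 0.149},{"dp": [12,14,0],"turn": 0.149}], "claw": 0.8}}

```text
time_s: 0.65
position: [0.2811, -0.5128, 0.2386]
tcp_rot: [[0.438, 0.899, -0.002], [0.899, -0.438, 0.003], [0.001, -0.003, -1.0]]
force: [0.8, 0.7, 0.3]
opening: 0.808
```

Emit:
{"method": "play_rows", "body": {"increments": [{"dp": [12,14,-5],"turn": 0.143},{"dp": [12,14,-5],"turn": 0.143},{"dp": [12,14,-5],"turn": 0.143},{"dp": [12,14,-5],"turn": 0.143},{"dp": [12,14,-5],"turn": 0.143}]}}

```text
time_s: 1.15
position: [0.3432, -0.4392, 0.2123]
tcp_rot: [[-0.288, 0.958, -0.004], [0.958, 0.288, 0.001], [0.002, -0.003, -1.0]]
force: [0.5, -0.7, -0.6]
opening: 0.802
```

Emit:
{"method": "play_rows", "body": {"increments": [{"dp": [12,14,-10],"turn": 0.143},{"dp": [12,14,-10],"turn": 0.143},{"dp": [12,14,-10],"turn": 0.143},{"dp": [12,14,-10],"turn": 0.143},{"dp": [12,14,-10],"turn": 0.143}]}}

```text
time_s: 1.65
position: [0.4054, -0.3659, 0.1603]
tcp_rot: [[-0.861, 0.508, -0.004], [0.508, 0.861, -0.001], [0.002, -0.003, -1.0]]
force: [0.7, -0.4, -0.4]
opening: 0.801
```

Emit:
{"method": "play_rows", "body": {"increments": [{"dp": [11,13,-8],"turn": 0.143},{"dp": [11,13,-8],"turn": 0.143},{"dp": [11,13,-8],"turn": 0.143},{"dp": [11,13,-8],"turn": 0.143},{"dp": [11,13,-8],"turn": 0.143}]}}

```text
time_s: 2.15
position: [0.462, -0.2972, 0.1172]
tcp_rot: [[-0.977, -0.211, -0.004], [-0.211, 0.977, -0.002], [0.005, -0.001, -1.0]]
force: [0.4, 0.2, -0.3]
opening: 0.799
```

Emit:
{"method": "play_rows", "body": {"increments": [{"dp": [-4,-9,0],"turn": -0.09},{"dp": [0,0,-5],"turn": 0},{"dp": [0,0,-10],"turn": 0},{"dp": [0,0,-10],"turn": 0},{"dp": [0,0,0],"turn": 0}]}}

```text
time_s: 2.65
position: [0.4582, -0.3028, 0.0881]
tcp_rot: [[-0.992, -0.129, -0.007], [-0.129, 0.992, 0.003], [0.007, 0.003, -1.0]]
force: [0.1, 0.7, -0.3]
opening: 0.796
```

```bash
python3 - <<'E'
from h import *
np.set_printoptions(precision=4,suppress=True)
s=bot.read_state(); print(s["position"],np.degrees(np.arctan2(s["tcp_rot"][1,0],s["tcp_rot"][0,0])))
c=bot.get_calibration("wrist"); p,d=bot.capture("wrist"); cv2.imwrite("pics/w1.png",p)
P=cloud(c,d)
hsv=cv2.cvtColor(p,cv2.COLOR_BGR2HSV)
brown=((hsv[...,0]<15)|(hsv[...,0]>172))&(hsv[...,1]>80)&(hsv[...,2]>40)
m=brown&(abs(P[...,2]-0.042)<0.005)&(abs(P[...,0]-s["position"][0])<.06)&(abs(P[...,1]-s["position"][1])<.06)
r=cv2.minAreaRect((P[m][:,:2]*1000).astype(np.float32)); print(m.sum(),r)
E
```

```text
[ 0.4582 -0.3028  0.0881] -172.60298570268046
5769 ((451.67755126953125, -310.5002746582031), (57.17003631591797, 47.08081817626953), 7.130901336669922)
```

View pics/w1.png

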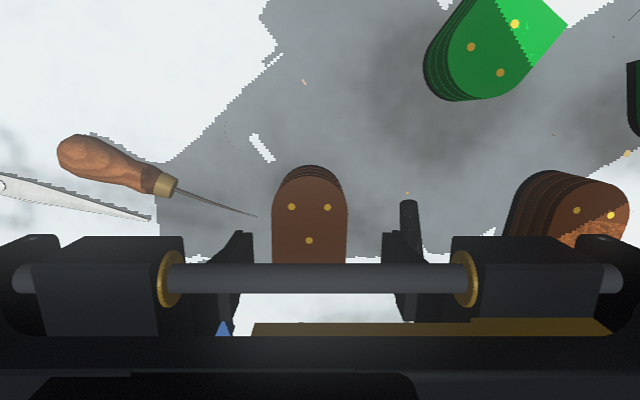

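The wrist view shows the brown heel at (310,215) between the fingers, with the awl tip at (255,217) and the pen at (408,225) clear. It is measured at (451.7,-310.5), which agrees with the top view, so I'll shift -8 mm in y and go down.

Emit:
{"method": "play_rows", "body": {"increments": [{"dp": [0,-8,-6],"turn": 0},{"dp": [0,-1,-14],"turn": 0},{"dp": [0,0,-14],"turn": 0},{"dp": [0,0,-14],"turn": 0},{"dp": [0,0,-4],"turn": 0}]}}

```text
time_s: 3.2
position: [0.459, -0.315, 0.0336]
tcp_rot: [[-0.992, -0.128, -0.004], [-0.128, 0.992, -0.001], [0.004, -0.0, -1.0]]
force: [-0.7, 0.3, -0.8]
opening: 0.802
```

Emit:
{"method": "play_rows", "body": {"increments": [{"dp": [0,3,1],"turn": 0},{"dp": [0,0,0],"turn": 0},{"dp": [0,0,0],"turn": 0},{"dp": [0,0,0],"turn": 0},{"dp": [0,0,0],"turn": 0}], "claw": 0.3}}

```text
time_s: 3.7
position: [0.4589, -0.3118, 0.0345]
tcp_rot: [[-0.992, -0.127, -0.004], [-0.127, 0.992, -0.001], [0.004, 0.0, -1.0]]
force: [1.0, -0.4, -1.9]
opening: 0.551
```

Emit:
{"method": "play_rows", "body": {"increments": [{"dp": [0,0,20],"turn": 0},{"dp": [0,0,40],"turn": 0},{"dp": [10,20,35],"turn": -0.03},{"dp": [14,40,0],"turn": -0.03},{"dp": [14,45,0],"turn": -0.03}]}}

```text
time_s: 4.2
position: [0.4984, -0.2111, 0.134]
tcp_rot: [[-1.0, -0.025, 0.002], [-0.025, 1.0, -0.005], [-0.002, -0.005, -1.0]]
force: [-0.2, -0.5, -1.1]
opening: 0.549
```

Emit:
{"method": "play_rows", "body": {"increments": [{"dp": [17,45,0],"turn": 0},{"dp": [17,45,0],"turn": 0},{"dp": [17,45,0],"turn": 0},{"dp": [17,40,0],"turn": 0},{"dp": [10,20,0],"turn": 0}]}}

```text
time_s: 4.7
position: [0.5793, -0.0067, 0.1373]
tcp_rot: [[-1.0, -0.024, 0.009], [-0.024, 1.0, -0.007], [-0.009, -0.007, -1.0]]
force: [0.6, 0.5, -0.6]
opening: 0.549
```

Emit:
{"method": "play_rows", "body": {"increments": [{"dp": [12,25,0],"turn": 0},{"dp": [4,9,0],"turn": 0.0},{"dp": [0,0,-10],"turn": 0},{"dp": [0,0,-20],"turn": 0},{"dp": [0,0,-15],"turn": 0}]}}

```text
time_s: 5.2
position: [0.5975, 0.0311, 0.0931]
tcp_rot: [[-0.999, -0.031, 0.016], [-0.032, 0.999, -0.009], [-0.016, -0.01, -1.0]]
force: [0.4, -1.1, -0.8]
opening: 0.549
```

Emit:
{"method": "play_rows", "body": {"increments": [{"dp": [-1,-1,-15],"turn": 0},{"dp": [0,0,-15],"turn": 0.0},{"dp": [0,0,-9],"turn": 0},{"dp": [0,0,-4],"turn": 0},{"dp": [0,0,0],"turn": 0}]}}

```text
time_s: 5.7
position: [0.5926, 0.0241, 0.0458]
tcp_rot: [[-1.0, -0.025, 0.009], [-0.025, 1.0, -0.009], [-0.009, -0.009, -1.0]]
force: [-0.6, 0.5, 0.3]
opening: 0.548
```

Emit:
{"method": "play_rows", "body": {"increments": [{"dp": [0,0,0],"turn": 0},{"dp": [0,0,0],"turn": 0.0},{"dp": [0,0,10],"turn": 0},{"dp": [0,0,30],"turn": 0},{"dp": [0,0,35],"turn": 0}], "claw": 0.67}}

```text
time_s: 6.2
position: [0.5895, 0.0227, 0.1201]
tcp_rot: [[-1.0, -0.024, 0.001], [-0.024, 1.0, -0.009], [-0.0, -0.009, -1.0]]
force: [0.9, 0.1, -0.4]
opening: 0.667
```

```bash
python3 - <<'E'
from h import *
np.set_printoptions(precision=4,suppress=True)
s=bot.read_state(); print(s["position"],s["opening"],s["force"])
c=bot.get_calibration("wrist"); p,d=bot.capture("wrist"); cv2.imwrite("pics/w2.png",p)
P=cloud(c,d)
hsv=cv2.cvtColor(p,cv2.COLOR_BGR2HSV)
brown=((hsv[...,0]<15)|(hsv[...,0]>172))&(hsv[...,1]>80)&(hsv[...,2]>40)
m=brown&(abs(P[...,2]-0.054)<0.02)&(abs(P[...,0]-s["position"][0])<.06)&(abs(P[...,1]-s["position"][1])<.06)
print(np.median(P[m][:,2]))
r=cv2.minAreaRect((P[m&(abs(P[...,2]-0.054)<0.006)][:,:2]*1000).astype(np.float32)); print(m.sum(),r)
E
```

```text
[0.5895 0.0227 0.1201] 0.6671387768022351 [ 0.9048  0.0713 -0.3679]
0.053961250722124016
5027 ((587.284423828125, 21.729923248291016), (58.661720275878906, 47.31333923339844), 1.1685336828231812)
```

View pics/w2.png

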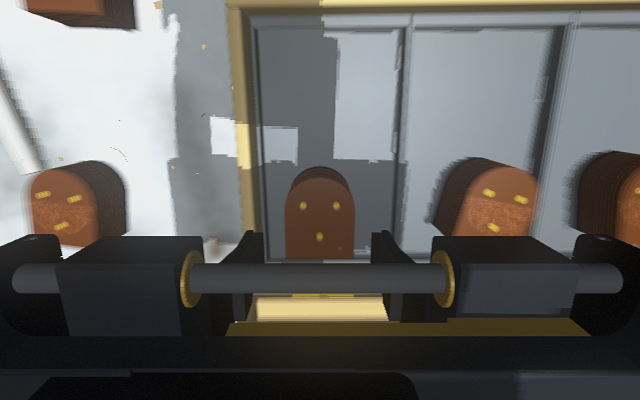

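The heel at (320,210) stands flat in the right tray with its top at 54 mm, as it should. Next is the heel at (588,-162).

Emit:
{"method": "play_rows", "body": {"increments": [{"dp": [1,-35,0],"turn": -0.03},{"dp": [1,-45,0],"turn": -0.03},{"dp": [1,-45,0],"turn": -0.03},{"dp": [0,-30,-5],"turn": -0.01},{"dp": [0,-14,-10],"turn": 0}], "claw": 0.8}}

```text
time_s: 6.75
position: [0.6008, -0.1502, 0.1213]
tcp_rot: [[-0.997, 0.072, 0.029], [0.071, 0.997, -0.018], [-0.03, -0.016, -0.999]]
force: [0.2, -0.8, -0.4]
opening: 0.799
```

Emit:
{"method": "play_rows", "body": {"increments": [{"dp": [-6,-11,-5],"turn": -0.02},{"dp": [0,0,-15],"turn": 0},{"dp": [0,0,-20],"turn": 0},{"dp": [0,0,-15],"turn": 0},{"dp": [0,0,-5],"turn": 0}]}}

```text
time_s: 7.25
position: [0.5919, -0.1605, 0.0587]
tcp_rot: [[-0.995, 0.096, 0.026], [0.096, 0.995, -0.017], [-0.028, -0.014, -1.0]]
force: [-0.2, 0.1, 0.1]
opening: 0.797
```

Emit:
{"method": "play_rows", "body": {"increments": [{"dp": [2,-2,-9],"turn": 0},{"dp": [0,0,-9],"turn": 0},{"dp": [0,0,-5],"turn": 0},{"dp": [0,0,0],"turn": 0},{"dp": [0,0,0],"turn": 0}]}}

```text
time_s: 7.75
position: [0.5936, -0.1602, 0.0339]
tcp_rot: [[-0.995, 0.094, 0.025], [0.093, 0.995, -0.016], [-0.026, -0.013, -1.0]]
force: [0.3, -0.7, -0.6]
opening: 0.804
```

Emit:
{"method": "play_rows", "body": {"increments": [{"dp": [0,0,0],"turn": 0},{"dp": [0,0,0],"turn": 0},{"dp": [0,0,0],"turn": 0},{"dp": [0,0,0],"turn": 0},{"dp": [0,0,0],"turn": 0}], "claw": 0.3}}

```text
time_s: 8.25
position: [0.5945, -0.1608, 0.0354]
tcp_rot: [[-0.995, 0.094, 0.027], [0.094, 0.995, -0.017], [-0.029, -0.014, -0.999]]
force: [-0.7, 0.1, -1.4]
opening: 0.548
```

Emit:
{"method": "play_rows", "body": {"increments": [{"dp": [0,0,20],"turn": 0},{"dp": [0,0,40],"turn": 0},{"dp": [-8,20,30],"turn": 0.03},{"dp": [-12,40,0],"turn": 0.03},{"dp": [-14,45,0],"turn": 0.03}]}}

```text
time_s: 8.75
position: [0.5625, -0.0596, 0.1278]
tcp_rot: [[-0.999, 0.01, 0.034], [0.009, 1.0, -0.017], [-0.034, -0.017, -0.999]]
force: [0.4, 1.6, -0.8]
opening: 0.55
```

Emit:
{"method": "play_rows", "body": {"increments": [{"dp": [-14,45,0],"turn": 0.03},{"dp": [-14,45,0],"turn": 0},{"dp": [-14,40,0],"turn": 0},{"dp": [-8,25,0],"turn": 0},{"dp": [-4,10,0],"turn": 0}]}}

```text
time_s: 9.25
position: [0.5035, 0.1139, 0.1291]
tcp_rot: [[-0.999, -0.023, 0.035], [-0.024, 1.0, -0.016], [-0.034, -0.016, -0.999]]
force: [0.3, 0.1, -2.0]
opening: 0.549
```

Emit:
{"method": "play_rows", "body": {"increments": [{"dp": [0,13,-5],"turn": 0.01},{"dp": [0,3,-15],"turn": 0},{"dp": [0,0,-20],"turn": 0},{"dp": [0,0,-15],"turn": 0},{"dp": [0,0,-8],"turn": 0}]}}

```text
time_s: 9.75
position: [0.506, 0.1304, 0.0661]
tcp_rot: [[-0.998, -0.037, 0.042], [-0.037, 0.999, -0.016], [-0.042, -0.017, -0.999]]
force: [-0.8, 0.2, -0.8]
opening: 0.553
```

Emit:
{"method": "play_rows", "body": {"increments": [{"dp": [-2,0,-9],"turn": 0},{"dp": [0,0,-6],"turn": 0},{"dp": [0,0,-3],"turn": 0},{"dp": [0,0,0],"turn": 0},{"dp": [0,0,0],"turn": 0}]}}

```text
time_s: 10.25
position: [0.5057, 0.1288, 0.0478]
tcp_rot: [[-0.998, -0.034, 0.044], [-0.035, 0.999, -0.016], [-0.044, -0.017, -0.999]]
force: [1.0, 0.2, -0.5]
opening: 0.547
```

Emit:
{"method": "play_rows", "body": {"increments": [{"dp": [0,0,0],"turn": 0},{"dp": [0,0,0],"turn": 0},{"dp": [0,0,10],"turn": 0},{"dp": [0,0,30],"turn": 0},{"dp": [0,-10,35],"turn": 0}], "claw": 0.7}}

```text
time_s: 10.75
position: [0.5035, 0.119, 0.1224]
tcp_rot: [[-0.999, -0.035, 0.037], [-0.036, 0.999, -0.016], [-0.036, -0.017, -0.999]]
force: [1.2, -0.2, 0.2]
opening: 0.698
```

```bash
cat > look.py <<'E'
import sys
from h import *
np.set_printoptions(precision=4,suppress=True)
def look(name,x,y,z):
    s=bot.read_state(); print(s["position"],s["joint_positions"],s["tcp_rot"][:,2])
    c=bot.get_calibration("wrist"); p,d=bot.capture("wrist"); cv2.imwrite("pics/"+name,p)
    P=cloud(c,d); hsv=cv2.cvtColor(p,cv2.COLOR_BGR2HSV)
    brown=((hsv[...,0]<15)|(hsv[...,0]>172))&(hsv[...,1]>80)&(hsv[...,2]>40)
    m=brown&(abs(P[...,2]-z)<0.02)&(abs(P[...,0]-x)<.045)&(abs(P[...,1]-y)<.045)
    if m.any():
        print("z",np.percentile(P[m][:,2],[5,50,95]))
        r=cv2.minAreaRect((P[m&(abs(P[...,2]-z)<0.006)][:,:2]*1000).astype(np.float32)); print(m.sum(),r)
if __name__=="__main__": look(sys.argv[1],*map(float,sys.argv[2:5]))
E
python3 look.py w3.png 0.498 0.131 0.054
```

```text
[0.5035 0.119  0.1224] [  1.4593  32.0219 104.907   -1.4914  40.9992 -89.4676] [ 0.0367 -0.0161 -0.9992]
z [0.0516 0.0539 0.055 ]
4908 ((500.3480224609375, 126.06768798828125), (58.63786697387695, 46.57775115966797), 1.1913107633590698)
```

View pics/w3.png

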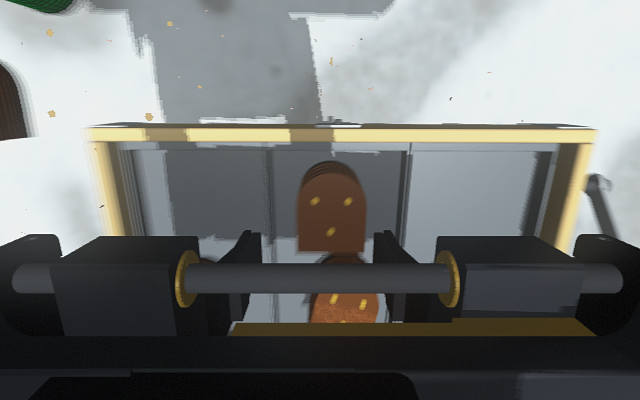

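The heel at (332,205) in the middle tray is flat with its top at 54 mm and clear of the rear one. Next is the heel at (582,-294).

Emit:
{"method": "play_rows", "body": {"increments": [{"dp": [7,-35,0],"turn": -0.02},{"dp": [9,-45,0],"turn": -0.03},{"dp": [9,-45,0],"turn": -0.03},{"dp": [9,-45,0],"turn": -0.03},{"dp": [9,-45,0],"turn": -0.03}], "claw": 0.8}}

```text
time_s: 11.3
position: [0.5518, -0.0989, 0.1354]
tcp_rot: [[-0.993, 0.099, 0.056], [0.098, 0.995, -0.025], [-0.058, -0.019, -0.998]]
force: [0.2, 0.5, 0.0]
opening: 0.8
```

Emit:
{"method": "play_rows", "body": {"increments": [{"dp": [9,-45,0],"turn": -0.02},{"dp": [9,-45,0],"turn": -0.02},{"dp": [9,-40,0],"turn": -0.02},{"dp": [5,-25,-5],"turn": -0.01},{"dp": [0,-10,-10],"turn": 0}]}}

```text
time_s: 11.8
position: [0.5872, -0.2783, 0.126]
tcp_rot: [[-0.982, 0.178, 0.066], [0.176, 0.984, -0.037], [-0.071, -0.025, -0.997]]
force: [-0.2, 0.3, -0.4]
opening: 0.799
```

Emit:
{"method": "play_rows", "body": {"increments": [{"dp": [1,-13,-5],"turn": -0.05},{"dp": [0,-1,-15],"turn": 0},{"dp": [0,0,-15],"turn": 0},{"dp": [0,0,-10],"turn": 0},{"dp": [0,0,0],"turn": 0}]}}

```text
time_s: 12.3
position: [0.5844, -0.288, 0.0753]
tcp_rot: [[-0.973, 0.225, 0.057], [0.223, 0.974, -0.034], [-0.063, -0.02, -0.998]]
force: [-0.7, -0.2, 0.5]
opening: 0.797
```

```bash
python3 look.py w4.png 0.582 -0.294 0.042
```

```text
[ 0.5844 -0.288   0.0753] [ -36.2042   43.0507   87.86      0.4999   45.2971 -113.5727] [ 0.057  -0.0341 -0.9978]
z [0.0409 0.042  0.043 ]
5139 ((577.8558959960938, -294.3118896484375), (46.626487731933594, 47.10341262817383), 77.04475402832031)
```

View pics/w4.png

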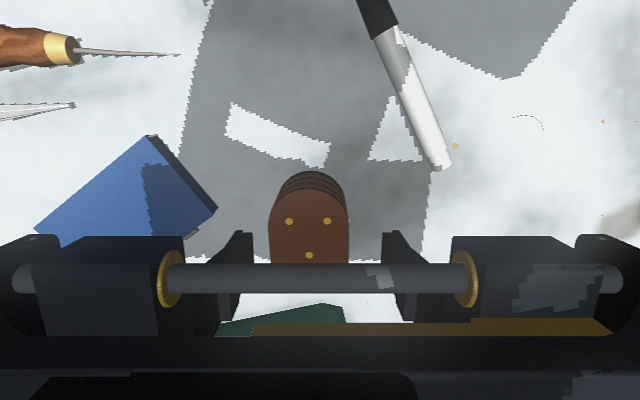

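The wrist view shows the heel at (309,220) between the fingers, yaw -13°, matching the tool. It needs dx +4 and dy -7.

Emit:
{"method": "play_rows", "body": {"increments": [{"dp": [4,-6,-8],"turn": 0},{"dp": [0,-1,-12],"turn": 0},{"dp": [0,0,-12],"turn": 0},{"dp": [0,0,-6],"turn": 0},{"dp": [0,0,0],"turn": 0}]}}

```text
time_s: 12.85
position: [0.59, -0.2945, 0.0357]
tcp_rot: [[-0.973, 0.222, 0.059], [0.221, 0.975, -0.035], [-0.066, -0.021, -0.998]]
force: [0.1, -0.2, -0.0]
opening: 0.799
```

Emit:
{"method": "play_rows", "body": {"increments": [{"dp": [0,0,0],"turn": 0},{"dp": [0,0,0],"turn": 0},{"dp": [0,0,0],"turn": 0},{"dp": [0,0,0],"turn": 0},{"dp": [0,0,0],"turn": 0}], "claw": 0.3}}

```text
time_s: 13.35
position: [0.5902, -0.2948, 0.0364]
tcp_rot: [[-0.973, 0.222, 0.06], [0.221, 0.975, -0.036], [-0.067, -0.022, -0.998]]
force: [0.3, 0.6, -0.7]
opening: 0.552
```

Emit:
{"method": "play_rows", "body": {"increments": [{"dp": [0,0,20],"turn": 0},{"dp": [0,0,40],"turn": 0},{"dp": [-4,20,35],"turn": 0.03},{"dp": [-7,40,0],"turn": 0.03},{"dp": [-7,45,0],"turn": 0.03}]}}

```text
time_s: 13.85
position: [0.5733, -0.194, 0.1345]
tcp_rot: [[-0.988, 0.139, 0.068], [0.137, 0.99, -0.035], [-0.072, -0.025, -0.997]]
force: [0.4, 0.6, -1.3]
opening: 0.552
```

Emit:
{"method": "play_rows", "body": {"increments": [{"dp": [-8,45,0],"turn": 0.03},{"dp": [-8,45,0],"turn": 0.03},{"dp": [-8,45,0],"turn": 0.03},{"dp": [-8,45,0],"turn": 0.02},{"dp": [-8,45,0],"turn": 0.01}]}}

```text
time_s: 14.35
position: [0.532, 0.0375, 0.1374]
tcp_rot: [[-0.997, 0.019, 0.079], [0.017, 0.999, -0.028], [-0.079, -0.026, -0.997]]
force: [0.4, 0.1, -0.4]
opening: 0.55
```

Emit:
{"method": "play_rows", "body": {"increments": [{"dp": [-7,45,0],"turn": 0.02},{"dp": [-7,45,0],"turn": 0.01},{"dp": [-7,45,0],"turn": 0},{"dp": [-5,30,0],"turn": 0},{"dp": [-2,12,0],"turn": 0}]}}

```text
time_s: 14.85
position: [0.5005, 0.2254, 0.1389]
tcp_rot: [[-0.996, -0.017, 0.082], [-0.019, 1.0, -0.024], [-0.082, -0.025, -0.996]]
force: [0.4, -1.1, -1.3]
opening: 0.55
```

Emit:
{"method": "play_rows", "body": {"increments": [{"dp": [0,7,-5],"turn": 0.01},{"dp": [0,1,-18],"turn": 0},{"dp": [0,0,-20],"turn": 0},{"dp": [0,0,-18],"turn": 0},{"dp": [0,0,-10],"turn": 0}]}}

```text
time_s: 15.35
position: [0.5033, 0.2328, 0.0671]
tcp_rot: [[-0.996, -0.03, 0.089], [-0.032, 0.999, -0.022], [-0.088, -0.025, -0.996]]
force: [0.1, 0.3, -0.4]
opening: 0.55
```

Emit:
{"method": "play_rows", "body": {"increments": [{"dp": [-2,1,-9],"turn": 0},{"dp": [0,0,-6],"turn": 0},{"dp": [0,0,-3],"turn": 0},{"dp": [0,0,0],"turn": 0},{"dp": [0,0,0],"turn": 0}]}}

```text
time_s: 15.85
position: [0.5032, 0.2315, 0.0487]
tcp_rot: [[-0.996, -0.027, 0.091], [-0.029, 0.999, -0.023], [-0.09, -0.025, -0.996]]
force: [0.6, 0.5, -1.1]
opening: 0.551
```

Emit:
{"method": "play_rows", "body": {"increments": [{"dp": [0,0,0],"turn": 0},{"dp": [0,0,0],"turn": 0},{"dp": [0,0,10],"turn": 0},{"dp": [0,0,30],"turn": 0},{"dp": [0,-10,35],"turn": 0}], "claw": 0.7}}

```text
time_s: 16.35
position: [0.5011, 0.2214, 0.1233]
tcp_rot: [[-0.996, -0.028, 0.084], [-0.03, 0.999, -0.024], [-0.083, -0.027, -0.996]]
force: [0.8, -0.1, 0.0]
opening: 0.7
```

```bash
python3 look.py w5.png 0.493 0.235 0.054
```

```text
[0.5011 0.2214 0.1233] [ 13.4582  33.1296 101.9551  -3.787   40.6307 -75.441 ] [ 0.0836 -0.0242 -0.9962]
z [0.0525 0.054  0.055 ]
4847 ((497.22906494140625, 228.41493225097656), (58.84504318237305, 46.748905181884766), 2.1285433769226074)
```

View pics/w5.png

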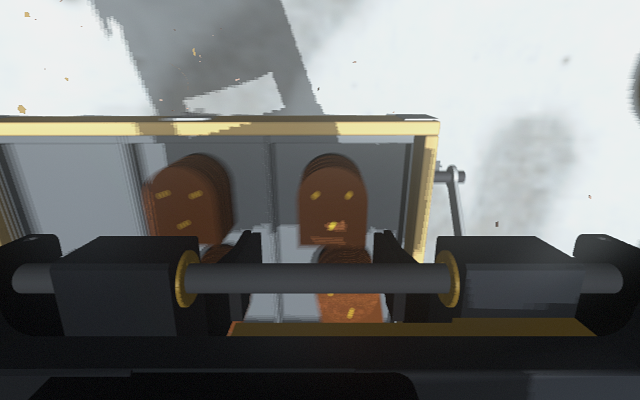

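The heel at (332,205) in the left tray is flat. The last one is at (433,-138).

Emit:
{"method": "play_rows", "body": {"increments": [{"dp": [-6,-35,0],"turn": 0},{"dp": [-7,-45,0],"turn": 0},{"dp": [-8,-45,0],"turn": 0},{"dp": [-8,-45,0],"turn": 0},{"dp": [-8,-45,0],"turn": 0}], "claw": 0.8}}

```text
time_s: 16.9
position: [0.4719, 0.005, 0.137]
tcp_rot: [[-0.993, -0.04, 0.115], [-0.043, 0.999, -0.02], [-0.114, -0.025, -0.993]]
force: [0.3, -0.8, 0.2]
opening: 0.797
```

Emit:
{"method": "play_rows", "body": {"increments": [{"dp": [-8,-45,0],"turn": 0},{"dp": [-8,-42,0],"turn": 0},{"dp": [-5,-25,0],"turn": 0},{"dp": [-2,-12,-5],"turn": 0},{"dp": [0,0,-10],"turn": 0}]}}

```text
time_s: 17.4
position: [0.4501, -0.1313, 0.1267]
tcp_rot: [[-0.991, -0.031, 0.128], [-0.035, 0.999, -0.029], [-0.126, -0.033, -0.991]]
force: [-1.0, -0.6, -0.5]
opening: 0.798
```

Emit:
{"method": "play_rows", "body": {"increments": [{"dp": [-8,-5,-8],"turn": 0},{"dp": [-1,0,-15],"turn": 0},{"dp": [0,0,-15],"turn": 0},{"dp": [0,0,-10],"turn": 0},{"dp": [0,0,0],"turn": 0}]}}

```text
time_s: 17.9
position: [0.4409, -0.1334, 0.0766]
tcp_rot: [[-0.991, -0.032, 0.128], [-0.036, 0.999, -0.028], [-0.127, -0.032, -0.991]]
force: [-0.1, 0.5, 0.9]
opening: 0.8
```

```bash
python3 look.py w6.png 0.433 -0.137 0.042
```

```text
[ 0.4409 -0.1334  0.0766] [ -32.44     34.1268  118.5339    7.4134   20.4168 -131.2048] [ 0.128  -0.0281 -0.9914]
z [0.0409 0.042  0.0429]
6469 ((433.37109375, -136.7779083251953), (46.64567947387695, 58.42850875854492), 88.69478607177734)
```

View pics/w6.png

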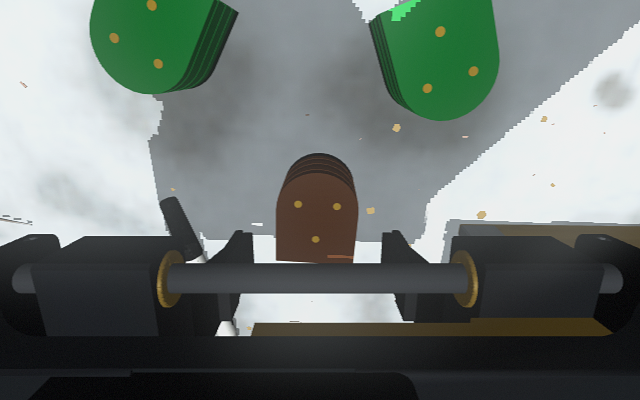

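The brown heel at (317,215) is centred at (433.4,-136.8), between the fingers. The green ones at (160,45) and (435,60) are clear.

Emit:
{"method": "play_rows", "body": {"increments": [{"dp": [-1,-3,-8],"turn": -0.04},{"dp": [0,0,-12],"turn": 0},{"dp": [0,0,-13],"turn": 0},{"dp": [0,0,-6],"turn": 0},{"dp": [0,0,0],"turn": 0}]}}

```text
time_s: 18.45
position: [0.4426, -0.1348, 0.0396]
tcp_rot: [[-0.991, 0.005, 0.133], [0.0, 0.999, -0.036], [-0.133, -0.036, -0.99]]
force: [-0.1, -0.1, 0.1]
opening: 0.803
```

Emit:
{"method": "play_rows", "body": {"increments": [{"dp": [0,0,0],"turn": 0},{"dp": [0,0,0],"turn": 0},{"dp": [0,0,0],"turn": 0},{"dp": [0,0,0],"turn": 0},{"dp": [0,0,0],"turn": 0}], "claw": 0.3}}

```text
time_s: 18.95
position: [0.4437, -0.1349, 0.0417]
tcp_rot: [[-0.991, 0.004, 0.136], [-0.001, 0.999, -0.038], [-0.136, -0.038, -0.99]]
force: [-0.7, 0.5, -0.1]
opening: 0.555
```

Emit:
{"method": "play_rows", "body": {"increments": [{"dp": [0,0,10],"turn": 0},{"dp": [0,0,25],"turn": 0},{"dp": [2,0,30],"turn": 0},{"dp": [8,15,25],"turn": 0.02},{"dp": [10,25,0],"turn": 0.02}]}}

```text
time_s: 19.45
position: [0.4628, -0.0962, 0.1365]
tcp_rot: [[-0.99, -0.031, 0.135], [-0.036, 0.999, -0.033], [-0.134, -0.038, -0.99]]
force: [-0.2, -0.1, -0.3]
opening: 0.551
```

Emit:
{"method": "play_rows", "body": {"increments": [{"dp": [12,30,0],"turn": 0.01},{"dp": [12,30,0],"turn": 0},{"dp": [12,30,0],"turn": 0},{"dp": [8,20,0],"turn": 0},{"dp": [2,6,0],"turn": 0}]}}

```text
time_s: 19.95
position: [0.5106, 0.0246, 0.1423]
tcp_rot: [[-0.989, -0.04, 0.142], [-0.045, 0.998, -0.036], [-0.141, -0.042, -0.989]]
force: [0.7, 0.1, -0.7]
opening: 0.55
```

Emit:
{"method": "play_rows", "body": {"increments": [{"dp": [0,0,-8],"turn": 0},{"dp": [0,0,-18],"turn": 0},{"dp": [0,0,-20],"turn": 0},{"dp": [0,0,-15],"turn": 0},{"dp": [0,0,-7],"turn": 0}]}}

```text
time_s: 20.45
position: [0.5092, 0.0215, 0.0731]
tcp_rot: [[-0.989, -0.039, 0.144], [-0.045, 0.998, -0.038], [-0.142, -0.044, -0.989]]
force: [-0.5, -0.3, 0.3]
opening: 0.552
```

```bash
python3 look.py w7.png 0.503 0.025 0.065
```

```text
[0.5092 0.0215 0.0731] [  -9.7379   36.0768  112.1236   -1.8753   23.2768 -100.4856] [ 0.1441 -0.0378 -0.9888]
z [0.0547 0.0735 0.0746]
7893 ((483.6401062011719, 25.311100006103516), (51.22358703613281, 24.798683166503906), 65.67333221435547)
```

View pics/w7.png

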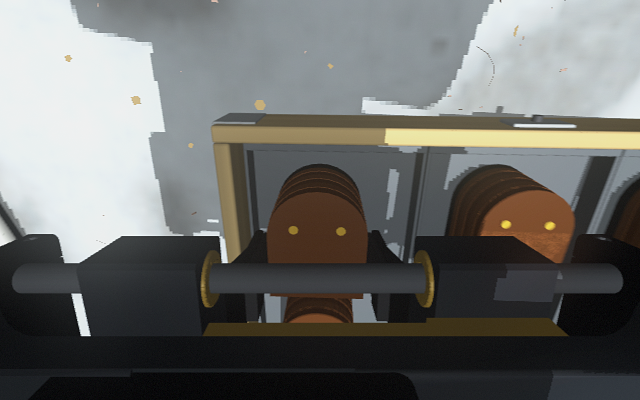

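The held heel at (316,230) is flat, inside the right tray's front half, and about 20 mm above its floor.

Emit:
{"method": "play_rows", "body": {"increments": [{"dp": [0,2,-8],"turn": 0},{"dp": [0,0,-6],"turn": 0},{"dp": [0,0,-4],"turn": 0},{"dp": [0,0,-2],"turn": 0},{"dp": [0,0,0],"turn": 0}]}}

```text
time_s: 21.0
position: [0.5092, 0.0219, 0.0539]
tcp_rot: [[-0.989, -0.037, 0.146], [-0.043, 0.998, -0.039], [-0.144, -0.045, -0.989]]
force: [0.3, -0.8, -0.8]
opening: 0.551
```

Emit:
{"method": "play_rows", "body": {"increments": [{"dp": [0,0,0],"turn": 0},{"dp": [0,0,0],"turn": 0},{"dp": [0,0,10],"turn": 0},{"dp": [0,0,25],"turn": 0},{"dp": [0,0,30],"turn": 0}], "claw": 0.68}}

```text
time_s: 21.5
position: [0.5075, 0.0223, 0.1187]
tcp_rot: [[-0.99, -0.038, 0.139], [-0.043, 0.998, -0.038], [-0.138, -0.043, -0.99]]
force: [0.6, 0.4, 0.1]
opening: 0.683
```

```bash
python3 look.py w8.png 0.502 0.025 0.054; python3 - <<'E'
from h import *
p,d=bot.capture("top"); cv2.imwrite("pics/top1.png",cv2.resize(p[120:300,150:450],None,fx=2.6,fy=2.6,interpolation=cv2.INTER_CUBIC)); np.savez("/tmp/top1.npz",p=p,d=d)
p,d=bot.capture("scene"); cv2.imwrite("pics/scene1.png",cv2.resize(p[170:310,200:360],None,fx=4,fy=4,interpolation=cv2.INTER_CUBIC)); np.savez("/tmp/scene1.npz",p=p,d=d)
E
```

```text
[0.5075 0.0223 0.1187] [  -9.6495   30.7413  110.713    -1.5682   30.2935 -100.6767] [ 0.1393 -0.0377 -0.9895]
z [0.0469 0.0539 0.055 ]
5402 ((500.0749816894531, 19.134077072143555), (58.85428237915039, 47.27284622192383), 2.4429831504821777)
```

View pics/w8.png

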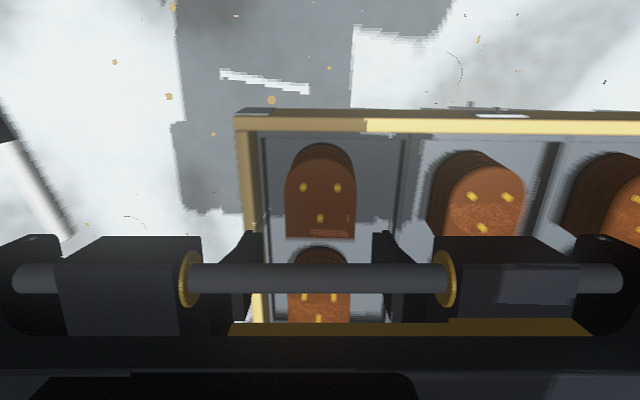

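View pics/scene1.png

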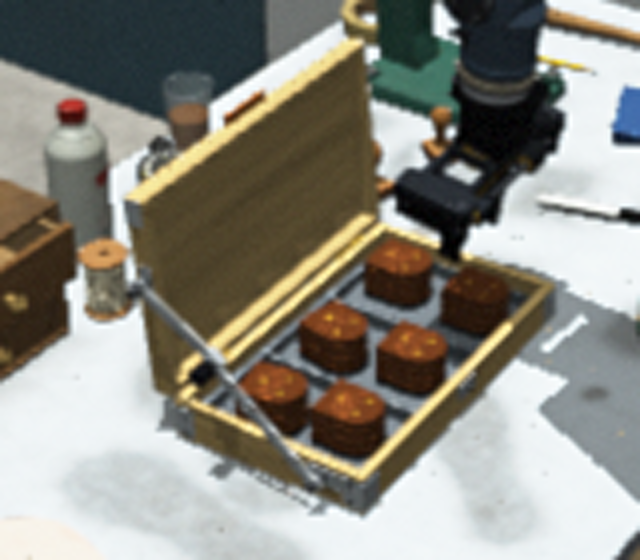

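View pics/top1.png

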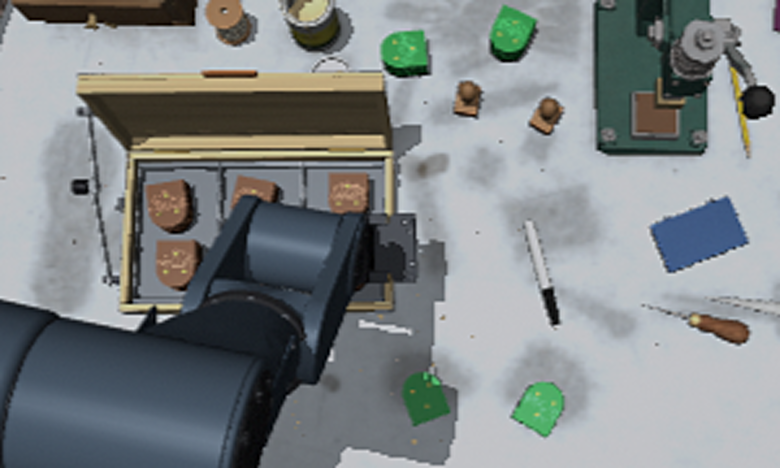

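All six heels stand flat, two per tray, and the pen is where it was. From the first top view the roller spans y 324–342 with its centre at x 577 and its top near 127 mm, as expected. I'll close the fingers and go above it.

Emit:
{"method": "play_rows", "body": {"increments": [{"dp": [0,0,25],"turn": 0},{"dp": [0,15,30],"turn": 0},{"dp": [5,35,15],"turn": 0},{"dp": [8,40,0],"turn": 0},{"dp": [8,45,0],"turn": 0}], "claw": 0.0}}

```text
time_s: 22.15
position: [0.5282, 0.1561, 0.1899]
tcp_rot: [[-0.99, -0.027, 0.139], [-0.033, 0.999, -0.04], [-0.137, -0.044, -0.99]]
force: [0.9, -0.1, 1.2]
opening: 0.313
```

Emit:
{"method": "play_rows", "body": {"increments": [{"dp": [9,40,0],"turn": 0},{"dp": [9,40,0],"turn": 0},{"dp": [9,40,0],"turn": 0},{"dp": [7,25,0],"turn": 0},{"dp": [3,10,0],"turn": 0}]}}

```text
time_s: 22.65
position: [0.5632, 0.3212, 0.1845]
tcp_rot: [[-0.991, -0.032, 0.132], [-0.038, 0.998, -0.041], [-0.131, -0.045, -0.99]]
force: [-0.0, -1.4, -0.4]
opening: 0.005
```

Emit:
{"method": "play_rows", "body": {"increments": [{"dp": [10,14,0],"turn": 0},{"dp": [2,3,-5],"turn": 0},{"dp": [0,0,-10],"turn": 0},{"dp": [0,0,-8],"turn": 0},{"dp": [0,0,0],"turn": 0}]}}

```text
time_s: 23.15
position: [0.5717, 0.3351, 0.1547]
tcp_rot: [[-0.992, -0.032, 0.122], [-0.038, 0.998, -0.047], [-0.12, -0.051, -0.991]]
force: [0.3, 0.0, -0.3]
opening: 0.008
```

```bash
python3 - <<'E'
from h import *
np.set_printoptions(precision=4,suppress=True)
s=bot.read_state(); print(s["position"],s["tcp_rot"][:,2],"tip",s["position"]+0.019*s["tcp_rot"][:,2])
p,d=bot.capture("scene"); cv2.imwrite("pics/scene2.png",cv2.resize(p[180:310,200:360],None,fx=4.5,fy=4.5,interpolation=cv2.INTER_CUBIC))
E
```

```text
[0.5717 0.3351 0.1547] [ 0.1217 -0.0469 -0.9915] tip [0.574  0.3342 0.1358]
```

View pics/scene2.png

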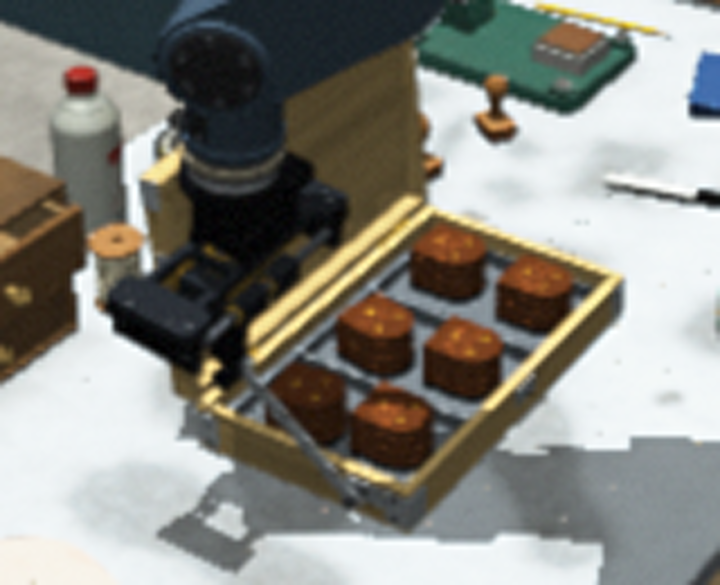

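The fingertips are at about (230,365), just above the roller; the tip is at (574,334,136) mm. Now I'll push down and back along the knuckle's arc.

Emit:
{"method": "play_rows", "body": {"increments": [{"dp": [3,2,-4],"turn": 0},{"dp": [2,0,-5],"turn": 0},{"dp": [2,0,-5],"turn": 0},{"dp": [3,0,-5],"turn": 0},{"dp": [3,0,-5],"turn": 0}]}}

```text
time_s: 23.7
position: [0.5883, 0.3366, 0.133]
tcp_rot: [[-0.991, -0.031, 0.129], [-0.037, 0.998, -0.045], [-0.127, -0.049, -0.991]]
force: [-1.4, -0.1, 3.1]
opening: 0.003
```

Emit:
{"method": "play_rows", "body": {"increments": [{"dp": [0,0,-5],"turn": 0},{"dp": [1,0,-4],"turn": 0},{"dp": [1,0,-2],"turn": 0},{"dp": [0,0,0],"turn": 0},{"dp": [0,0,0],"turn": 0}]}}

```text
time_s: 24.2
position: [0.5946, 0.3368, 0.1233]
tcp_rot: [[-0.99, -0.031, 0.137], [-0.037, 0.998, -0.044], [-0.136, -0.048, -0.99]]
force: [-1.0, -0.1, 3.2]
opening: 0.005
```

```bash
python3 - <<'E'
from h import *
np.set_printoptions(precision=4,suppress=True)
s=bot.read_state(); print(s["position"],s["force"],s["tcp_rot"][:,2],"tip",s["position"]+0.019*s["tcp_rot"][:,2])
p,d=bot.capture("scene"); cv2.imwrite("pics/scene3.png",cv2.resize(p[180:310,200:360],None,fx=4.5,fy=4.5,interpolation=cv2.INTER_CUBIC))
p,d=bot.capture("top"); cv2.imwrite("pics/top3.png",cv2.resize(p[120:260,150:320],None,fx=4,fy=4,interpolation=cv2.INTER_CUBIC))
E
```

```text
[0.5946 0.3368 0.1233] [-0.981  -0.0841  3.217 ] [ 0.1375 -0.0435 -0.9896] tip [0.5972 0.336  0.1045]
```

View pics/scene3.png

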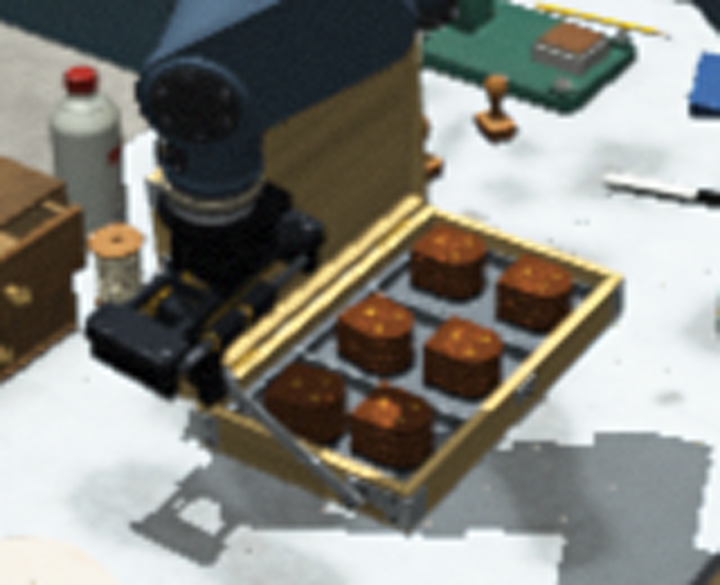

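View pics/top3.png

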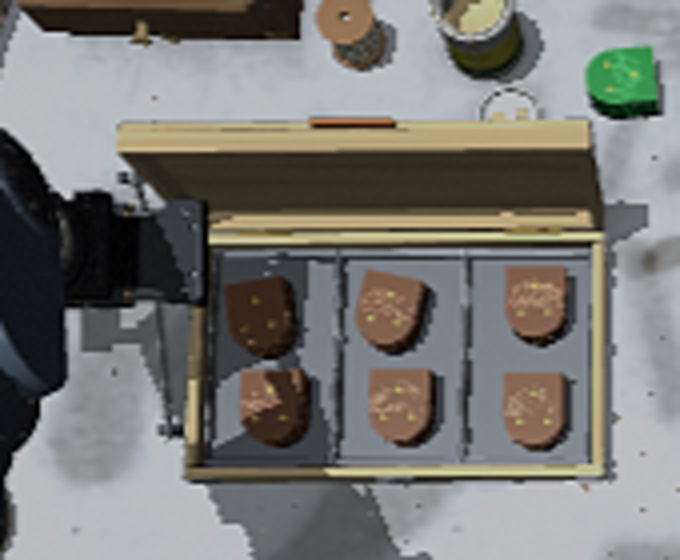

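The stay is visibly bent at (235,375): the tip is at 104.5 mm, so the knuckle is at about 95 mm and the stay at about 0.2 rad. I'll lift off and check what stands behind the lid.

Emit:
{"method": "play_rows", "body": {"increments": [{"dp": [-2,0,15],"turn": 0},{"dp": [-4,0,35],"turn": 0},{"dp": [-2,-5,45],"turn": 0},{"dp": [0,-20,45],"turn": 0},{"dp": [0,-40,40],"turn": 0}]}}

```text
time_s: 24.8
position: [0.5773, 0.2766, 0.2959]
tcp_rot: [[-0.993, -0.038, 0.115], [-0.043, 0.998, -0.048], [-0.113, -0.053, -0.992]]
force: [0.4, 0.2, 0.4]
opening: 0.005
```

```bash
python3 - <<'E'
from h import *
np.set_printoptions(precision=3,suppress=True)
s=bot.read_state(); print(s["position"],s["force"],s["tcp_rot"][:,2],"tip",s["position"]+0.019*s["tcp_rot"][:,2])
d=np.load("/tmp/top0.npz")["d"]; c=bot.get_calibration("top"); P=cloud(c,d)
for x0 in np.arange(.66,.9,.02):
    row=[]
    for y0 in np.arange(-.06,.32,.04):
        m=(P[...,0]>=x0)&(P[...,0]<x0+.02)&(P[...,1]>=y0)&(P[...,1]<y0+.04)&(P[...,2]<.5)
        row.append(int(1000*P[m][:,2].max()) if m.any() else -1)
    print(round(x0,2),row)
p,d=bot.capture("scene"); cv2.imwrite("pics/scene4.png",cv2.resize(p[150:310,180:360],None,fx=4,fy=3.7,interpolation=cv2.INTER_CUBIC))
cs=bot.get_calibration("scene"); Q=cloud(cs,d)
# lid outline top points: yellow
hsv=cv2.cvtColor(p,cv2.COLOR_BGR2HSV)
m=(hsv[...,0]>12)&(hsv[...,0]<32)&(hsv[...,1]>60)&(Q[...,2]>.08)&(Q[...,2]<.28)&(Q[...,1]>-.05)&(Q[...,1]<.31)&(Q[...,0]>.58)&(Q[...,0]<.72)
for z in np.arange(.08,.28,.02):
    k=m&(Q[...,2]>=z)&(Q[...,2]<z+.02)
    if k.sum()>3: print(round(z,2),k.sum(),np.percentile(Q[k][:,0],[5,50,95]),np.percentile(Q[k][:,1],[2,98]))
E
```

```text
[0.577 0.277 0.296] [0.384 0.159 0.409] [ 0.115 -0.048 -0.992] tip [0.58  0.276 0.277]
0.66 [245, 248, 247, 247, 256, 255, 249, 247, 247, 245]
0.68 [244, 245, 245, 246, 255, 256, 244, 240, -1, -1]
0.7 [6, -1, -1, -1, -1, -1, -1, -1, -1, -1]
0.72 [6, 2, -1, -1, -1, -1, -1, -1, -1, -1]
0.74 [48, 7, -1, 9, -1, 3, -1, 7, 6, 4]
0.76 [46, 46, 12, 12, 8, 4, 7, 7, 6, 116]
0.78 [48, 46, 104, 106, 104, 67, 64, 145, 143, 147]
0.8 [46, 41, 109, 99, 110, 67, 72, 154, 152, 154]
0.82 [6, 5, 110, 102, 109, 68, 70, 157, 156, 157]
0.84 [6, 4, 106, 108, 105, 6, 64, 153, 153, 154]
0.86 [7, 5, 4, 0, 5, 4, 6, 155, 155, 156]
0.88 [36, 40, 5, 131, 140, 115, 7, 155, 156, 159]
0.08 268 [0.648 0.663 0.67 ] [-0.022  0.307]
0.1 258 [0.657 0.664 0.671] [-0.021  0.306]
0.12 270 [0.659 0.665 0.672] [-0.025  0.3  ]
0.14 270 [0.659 0.667 0.674] [-0.021  0.302]
0.16 259 [0.654 0.668 0.674] [-0.021  0.305]
0.18 257 [0.652 0.668 0.676] [-0.023  0.307]
0.2 228 [0.652 0.669 0.676] [-0.02   0.307]
0.22 71 [0.647 0.659 0.679] [-0.025  0.306]
0.24 99 [0.649 0.661 0.673] [-0.025  0.306]
```

View pics/scene4.png

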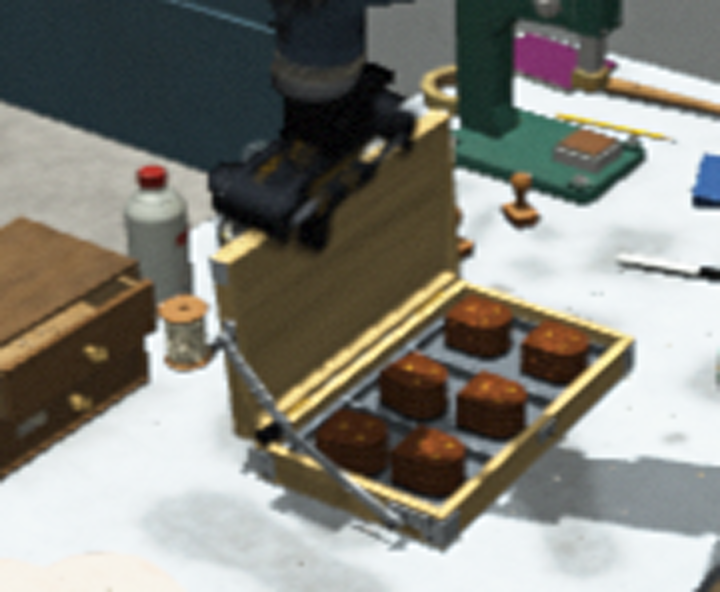

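Nothing behind the lid reaches above 160 mm at x>0.74, and the lid stands about upright with its outer face at x≈0.676. I'll go over its edge and down behind it at y≈0.19.

Emit:
{"method": "play_rows", "body": {"increments": [{"dp": [10,-15,8],"turn": 0},{"dp": [28,-20,4],"turn": 0},{"dp": [35,-20,4],"turn": 0},{"dp": [35,-15,2],"turn": 0},{"dp": [25,-10,0],"turn": 0}]}}

```text
time_s: 25.35
position: [0.7104, 0.1893, 0.3289]
tcp_rot: [[-0.991, -0.036, 0.126], [-0.042, 0.998, -0.048], [-0.124, -0.053, -0.991]]
force: [-0.6, 0.3, -0.6]
opening: 0.004
```

Emit:
{"method": "play_rows", "body": {"increments": [{"dp": [8,0,-10],"turn": 0},{"dp": [2,0,-22],"turn": 0},{"dp": [0,0,-25],"turn": 0},{"dp": [0,0,-20],"turn": 0},{"dp": [0,0,-8],"turn": 0}]}}

```text
time_s: 25.85
position: [0.7185, 0.1897, 0.2389]
tcp_rot: [[-0.992, -0.033, 0.121], [-0.039, 0.998, -0.047], [-0.119, -0.051, -0.992]]
force: [-1.4, 0.2, -0.5]
opening: 0.002
```

```bash
python3 - <<'E'
from h import *
np.set_printoptions(precision=3,suppress=True)
s=bot.read_state(); print(s["position"],s["force"],s["tcp_rot"][:,2],"tip",s["position"]+0.019*s["tcp_rot"][:,2])
p,d=bot.capture("scene"); cv2.imwrite("pics/scene5.png",cv2.resize(p[130:310,180:360],None,fx=3.6,fy=3.3,interpolation=cv2.INTER_CUBIC))
E
```

```text
[0.718 0.19  0.239] [-1.373  0.169 -0.472] [ 0.121 -0.047 -0.992] tip [0.721 0.189 0.22 ]
```

View pics/scene5.png

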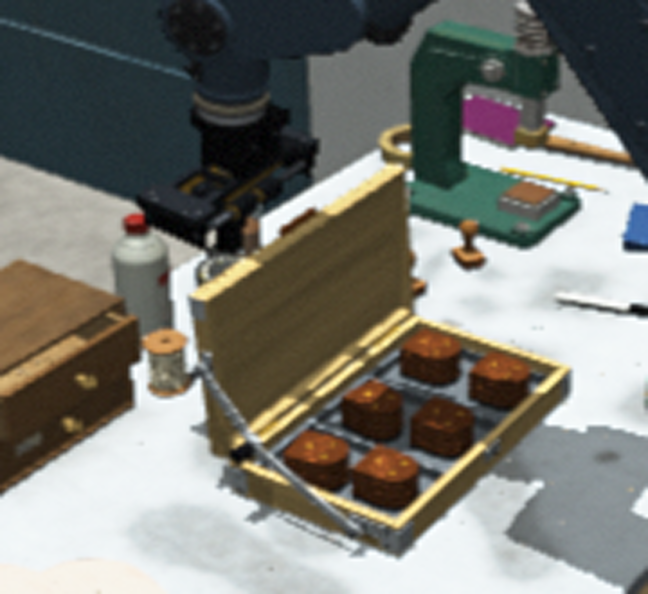

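The fingers are at (240,235), behind the lid. I'll draw the lid forward in an arc.

Emit:
{"method": "play_rows", "body": {"increments": [{"dp": [-12,0,0],"turn": 0},{"dp": [-18,0,0],"turn": 0},{"dp": [-18,0,0],"turn": 0},{"dp": [-18,0,0],"turn": 0},{"dp": [-18,0,-1],"turn": 0}]}}

```text
time_s: 26.4
position: [0.6369, 0.191, 0.241]
tcp_rot: [[-0.99, -0.035, 0.136], [-0.042, 0.998, -0.048], [-0.134, -0.053, -0.99]]
force: [2.9, -0.7, -0.6]
opening: 0.006
```

Emit:
{"method": "play_rows", "body": {"increments": [{"dp": [-16,0,-1],"turn": 0},{"dp": [-16,0,-3],"turn": 0},{"dp": [-16,0,-5],"turn": 0},{"dp": [-14,0,-6],"turn": 0},{"dp": [-13,0,-7],"turn": 0}]}}

```text
time_s: 26.9
position: [0.5657, 0.1931, 0.228]
tcp_rot: [[-0.986, -0.037, 0.164], [-0.045, 0.998, -0.045], [-0.162, -0.052, -0.985]]
force: [1.6, -0.8, -0.1]
opening: 0.006
```

```bash
python3 - <<'E'
from h import *
np.set_printoptions(precision=3,suppress=True)
s=bot.read_state(); print(s["position"],s["force"],s["tcp_rot"][:,2],"tip",s["position"]+0.019*s["tcp_rot"][:,2])
p,d=bot.capture("scene"); cv2.imwrite("pics/scene6.png",cv2.resize(p[130:310,180:360],None,fx=3.6,fy=3.3,interpolation=cv2.INTER_CUBIC))
E
```

```text
[0.566 0.193 0.228] [ 1.586 -0.789 -0.081] [ 0.164 -0.045 -0.985] tip [0.569 0.192 0.209]
```

View pics/scene6.png

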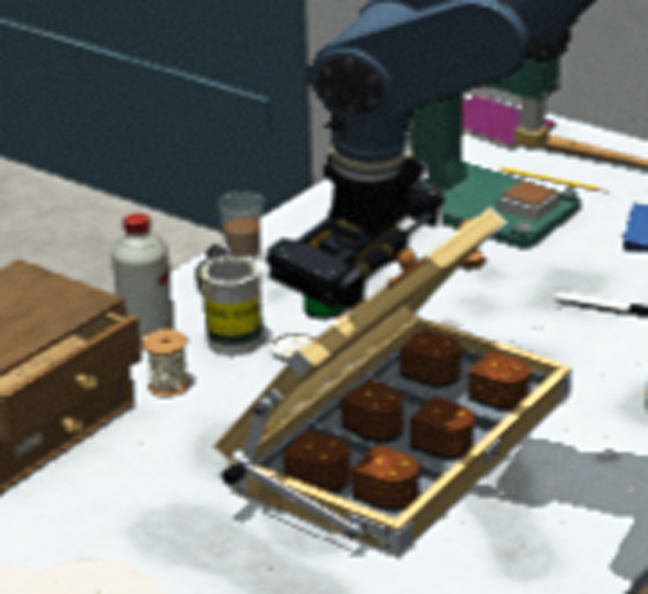

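The lid is about 0.6 rad forward, with the fingers on its outer face at (355,300). I'll go on.

Emit:
{"method": "play_rows", "body": {"increments": [{"dp": [-10,0,-8],"turn": 0},{"dp": [-9,0,-8],"turn": 0},{"dp": [-8,0,-8],"turn": 0},{"dp": [-8,0,-8],"turn": 0},{"dp": [-8,0,-8],"turn": 0}]}}

```text
time_s: 27.45
position: [0.5223, 0.195, 0.1921]
tcp_rot: [[-0.984, -0.039, 0.174], [-0.047, 0.998, -0.043], [-0.172, -0.051, -0.984]]
force: [1.4, -0.3, 0.4]
opening: 0.007
```

Emit:
{"method": "play_rows", "body": {"increments": [{"dp": [-7,0,-8],"turn": 0},{"dp": [-7,0,-8],"turn": 0},{"dp": [-6,0,-8],"turn": 0},{"dp": [-6,0,-8],"turn": 0},{"dp": [-5,0,-7],"turn": 0}]}}

```text
time_s: 27.95
position: [0.4884, 0.1952, 0.1492]
tcp_rot: [[-0.984, -0.039, 0.173], [-0.047, 0.998, -0.043], [-0.171, -0.05, -0.984]]
force: [0.6, 0.2, 0.7]
opening: 0.004
```

Emit:
{"method": "play_rows", "body": {"increments": [{"dp": [-4,0,-7],"turn": 0},{"dp": [-3,0,-7],"turn": 0},{"dp": [-2,0,-7],"turn": 0},{"dp": [-2,0,-6],"turn": 0},{"dp": [-2,0,-6],"turn": 0}]}}

```text
time_s: 28.45
position: [0.4733, 0.1952, 0.1125]
tcp_rot: [[-0.985, -0.039, 0.171], [-0.047, 0.998, -0.043], [-0.169, -0.05, -0.984]]
force: [0.2, -1.0, 1.1]
opening: 0.007
```

```bash
python3 - <<'E'
from h import *
np.set_printoptions(precision=3,suppress=True)
s=bot.read_state(); print(s["position"],s["force"],s["tcp_rot"][:,2],"tip",s["position"]+0.019*s["tcp_rot"][:,2])
p,d=bot.capture("scene"); cv2.imwrite("pics/scene7.png",cv2.resize(p[130:310,180:360],None,fx=3.6,fy=3.3,interpolation=cv2.INTER_CUBIC))
E
```

```text
[0.473 0.195 0.113] [ 0.163 -1.023  1.055] [ 0.171 -0.043 -0.984] tip [0.477 0.194 0.094]
```

View pics/scene7.png

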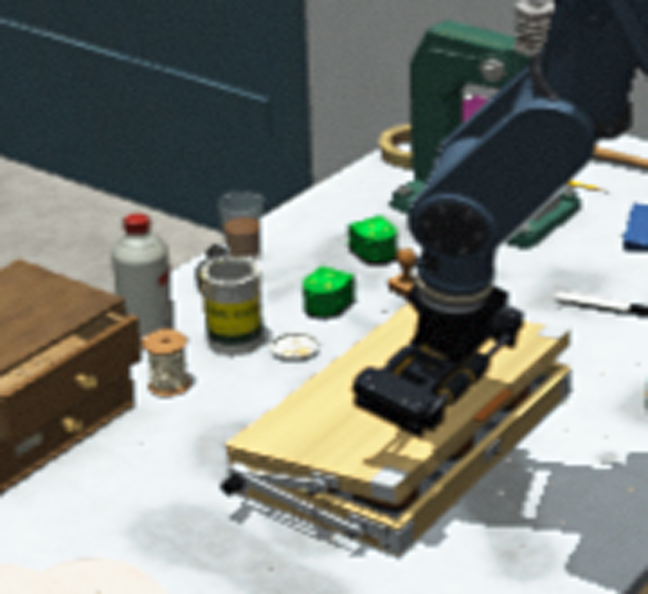

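The lid is nearly down, with the fingers on its outer face at (410,425). About 27 mm to go, slowly.

Emit:
{"method": "play_rows", "body": {"increments": [{"dp": [0,0,-6],"turn": 0},{"dp": [0,0,-6],"turn": 0},{"dp": [0,0,-6],"turn": 0},{"dp": [0,0,-5],"turn": 0},{"dp": [0,0,-4],"turn": 0}]}}

```text
time_s: 29.0
position: [0.4717, 0.1951, 0.0861]
tcp_rot: [[-0.985, -0.039, 0.17], [-0.047, 0.998, -0.044], [-0.168, -0.052, -0.984]]
force: [-18.4, -0.9, 77.5]
opening: 0.004
```

Emit:
{"method": "play_rows", "body": {"increments": [{"dp": [0,0,-3],"turn": 0},{"dp": [0,0,-3],"turn": 0},{"dp": [0,0,-3],"turn": 0},{"dp": [0,0,-2],"turn": 0},{"dp": [0,0,0],"turn": 0}]}}

```text
time_s: 29.5
position: [0.4714, 0.1952, 0.0882]
tcp_rot: [[-0.982, -0.04, 0.183], [-0.049, 0.998, -0.045], [-0.181, -0.053, -0.982]]
force: [0.1, 0.9, -0.0]
opening: 0.007
```

The force rose to 77 N at the stop (tip at 67 mm, the height given for the shut lid). That is within the limit, but I'll lift off now and check.

Emit:
{"method": "play_rows", "body": {"increments": [{"dp": [0,0,15],"turn": 0},{"dp": [0,0,35],"turn": 0},{"dp": [0,-20,40],"turn": 0},{"dp": [0,-45,40],"turn": 0},{"dp": [-5,-45,20],"turn": 0}]}}

```text
time_s: 30.0
position: [0.4666, 0.093, 0.2333]
tcp_rot: [[-0.982, -0.05, 0.182], [-0.059, 0.997, -0.044], [-0.179, -0.054, -0.982]]
force: [1.1, -1.8, 0.8]
opening: 0.002
```

Emit:
{"method": "play_rows", "body": {"increments": [{"dp": [-5,-45,0],"turn": 0},{"dp": [-5,-45,0],"turn": 0},{"dp": [-5,-45,0],"turn": 0},{"dp": [-5,-45,0],"turn": 0},{"dp": [0,-20,0],"turn": 0}]}}

```text
time_s: 30.5
position: [0.4491, -0.1173, 0.2382]
tcp_rot: [[-0.979, -0.049, 0.198], [-0.06, 0.997, -0.05], [-0.195, -0.06, -0.979]]
force: [0.0, 0.7, 0.2]
opening: 0.006
```

```bash
python3 - <<'E'
from h import *
np.set_printoptions(precision=4,suppress=True)
s=bot.read_state(); print(s["time_s"],s["position"],s["force"])
p,d=bot.capture("scene"); cv2.imwrite("pics/scene8.png",cv2.resize(p[150:310,180:360],None,fx=4,fy=3.7,interpolation=cv2.INTER_CUBIC))
Q=cloud(bot.get_calibration("scene"),d)
p2,d2=bot.capture("top"); cv2.imwrite("pics/top8.png",cv2.resize(p2[80:300,150:500],None,fx=2.25,fy=2.25,interpolation=cv2.INTER_CUBIC))
P=cloud(bot.get_calibration("top"),d2)
for n,C,im in(("scene",Q,p),("top",P,p2)):
    hsv=cv2.cvtColor(im,cv2.COLOR_BGR2HSV)
    m=(hsv[...,0]>10)&(hsv[...,0]<35)&(hsv[...,1]>50)&(C[...,2]>.055)&(C[...,2]<.09)&(C[...,0]>.46)&(C[...,0]<.63)&(C[...,1]>0)&(C[...,1]<.28)
    X=C[m]; A=np.c_[X[:,:2]-[.544,.132],np.ones(len(X))]
    co=np.linalg.lstsq(A,X[:,2],rcond=None)[0]; r=abs(X[:,2]-A@co)<.004
    co=np.linalg.lstsq(A[r],X[r,2],rcond=None)[0]; print(n,m.sum(),"slope x,y, z0",co, "front z",np.median(X[X[:,0]<.49][:,2]),"rear",np.median(X[X[:,0]>.6][:,2]))
E
```

```text
30.5 [ 0.4491 -0.1173  0.2382] [0.0264 0.696  0.2032]
scene 2136 slope x,y, z0 [0.001  0.0021 0.0656] front z 0.06560221478104067 rear 0.06571902015278785
top 4636 slope x,y, z0 [-0.0004 -0.0006  0.0665] front z 0.06655178496643033 rear 0.0667140146863372
```

View pics/scene8.png

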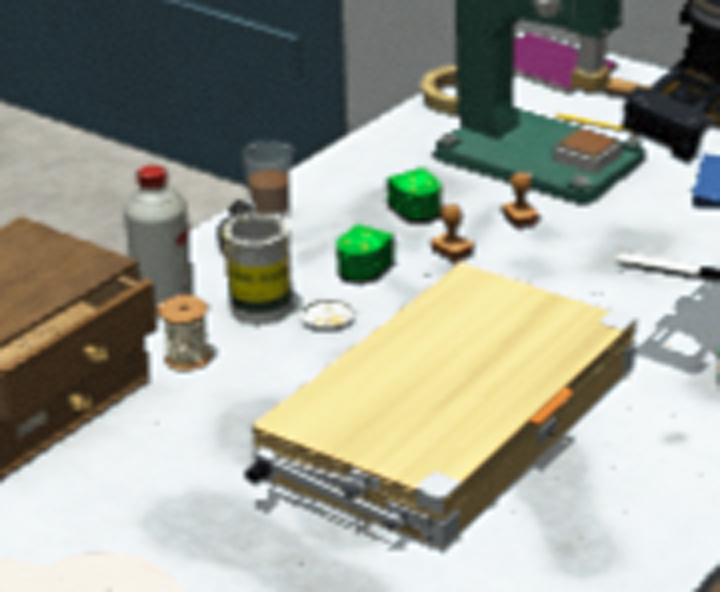

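View pics/top8.png

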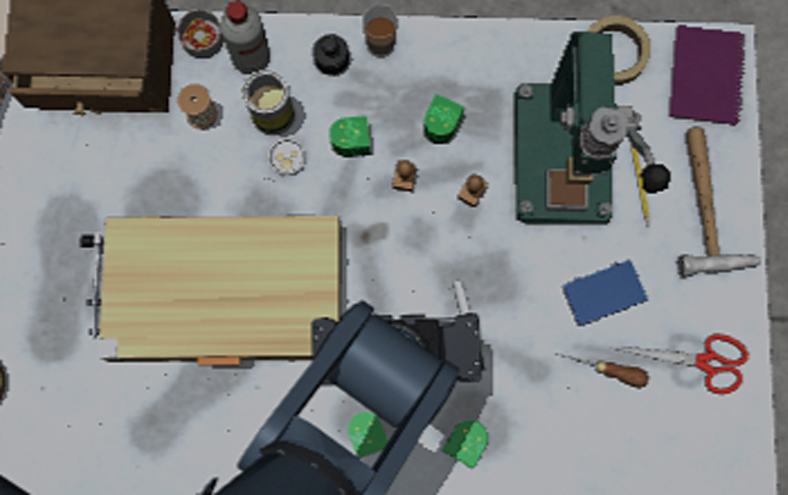

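The lid lies level: slope 0.001 or less front to back, with the top at 66 mm. The arm is clear and the bystanders are where they were, so I'll hand in.

```bash
python3 - <<'E'
from rig import bot
s=bot.read_state(); print(s["qvel"].round(2),s["force"].round(1))
print(bot.hand_in())
E
```

```text
[ 3.75 -0.57  2.03  0.83  1.37  2.53] [-0.2 -0.4  0.1]
the job is handed in; nothing more can be done
None
```

The job is done and handed in at about 30.6 s on the robot's clock; no verdict was reported.

**Dealing:** One heel went to the empty right tray first, then one each to the middle and left trays, and the last to the right tray. Wrist views after each placing showed it flat with its top at 54 mm. A picture before closing the lid showed two heels in every tray.

**Stay and lid:** I pushed the knuckle down until the stay stood at about 0.2 rad, worked out from the fingertip height. I then drew the lid forward from behind and pressed it down.

**Last checks:**
- **Lid:** it lies level, with a front-to-back slope of 0.001 or less in both views. Its top measures 66 mm against the 67 mm given.
- **Bystanders:** in the last top view the stamps, awl and scissors look unmoved by eye. The gripper hid most of the pen, which looked in place earlier, and I did not measure any of them.
- **Arm:** it was clear of everything and still settling slightly (up to 4°/s) when I handed in.

**Disagreements:**
- The force peaked at about 78 N on the fingertips when the lid met its stop. That is under the 120 N wrist limit, but harder than I meant. I did not measure the lid's closing speed; the last rows were 3 to 6 mm each.
- The tool slowly drifted to about 11° of tilt over the run, with no visible effect on the placings.

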